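Sort the ratchet clamps: curing work to the tray, the open one clicked shut and racked

ROBOT

A 7-joint arm with a two-finger parallel gripper is mounted at the origin on a cart in front of the work surface, level with it; the furniture and walls round the work are solid. World frame = base frame: x ahead of the robot, y to its left, z up, the work surface at z = 0. Lengths are in mm, angles in degrees, forces in N, time in s.
With the tool pointing down it reaches from about 425 to 875 mm from the base axis. Payload 4.7 kg.
Tool frame: the origin (TCP) lies midway between the tips of the shut fingers; the grasp point (between the pads) lies 19 mm behind it; z points along the fingers, x is the direction in which the jaws open and shut, and the axes are right-handed (so a half turn about z gives the same grasp; the last joint's range is limited). The gripper opens to 87 mm and grips with 3 to 60 N. Pads are 19 mm wide; open, the fingers measure 117 mm over their backs; the gripper's body (75 mm by 190 mm) begins 51 mm behind the grasp point.
Start: joints at [64.062, 18.392, -4.016, 83.108, 1.295, 78.541, -3.26], TCP at [292.505, -580.488, 222.587] pointing down, gripper open.
Joint ranges: [-163.93, 163.93], [-17.29, 119.83], [-79.2, 71.16], [3.27, 140.29], [-89.18, 269.18], [5.43, 117.66], [-154.24, 154.24]. Speed limits (degrees/s): [147.25, 147.25, 180, 180, 180, 180, 180].

INTERFACE

Orientations are given as a 3x3 rotation matrix whose columns are the frame's x, y, z axes.
In Python, from rig import bot, get_image, job_done, boxes_of gives the robot as it stands.
- The arm moves only by the tool arm_command, never from a script. Its argument "commands" is a list that holds one entry, the list of rows, each a list of 7 numbers: the shift along the tool's x, y, z as a fraction of full scale, then the turn, a rotation vector about the tool's x, y, z as a fraction of full scale, then the opening, from -1 (shut) to 1 (fully open). In form: [[[tx, ty, tz, ax, ay, az, jaw], ...]]. A call has 1 to 5 rows; each row is the pose to reach, as a shift and turn from the pose commanded when the call began, along the tool's axes at that moment; what a row does not reach only later rows make up. Full scale, the value 1, is 0.5 m for a shift and 60 degrees for a turn. A row lasts 1/8 s, in which the tool goes at most 62.5 mm and 10.7 degrees, less where a joint would pass 70% of its speed; a pose out of reach is approached as far as the arm can. A call with a number of a shift or a turn outside -1 to 1 is refused whole. A call with a gripper value outside its range is refused whole. The fingers move at their own pace and stop on an object; "force" is the grip in N (left out, the last holds). Time passes only in rows, so rows that repeat a pose let the fingers close. It gives the time, the measured TCP pose, the force and the opening at its end, in the units of the state.
- bot.get_state(): the state, without advancing time (a new reading comes with each control period).
- get_image(name): name is "scene" or "top" or "wrist"; returns a dict with "color" (400x640x3 uint8, red, green, blue), "mtx" (3x3 intrinsics, pixels), "dist" ([k1, k2, p1, p2, k3] as OpenCV has them; the pictures are not rectified), "rvec" (rotation vector, rad) and "tvec" (3), from world to camera coordinates, as OpenCV has them. Camera axes: x right, y down, z forward; pixel columns grow to the right and rows downward; lengths in mm; the calibration is good to about 2 mm. A picture is of the moment at which its call begins. There is no depth.
- job_done(): hands the job in, once; it reports no verdict.
Trained networks look in the newest picture that a camera, given by its name, has taken for a name from the list of things; names that differ only in an ending like _2 or _b are one class to them, and where a whole thing is asked for, a point or a joint stands for the part that bears it (a point fixed in the world has none). Each returns a list of dicts, best first, with "conf" (0 to 1); they miss things now and then, are a little off and sometimes report something else, mostly with a low value. They report only what shows in the picture. A call takes as long as a camera call.
- boxes_of(camera, target): "extent" ([centre column, centre row, width, height] in pixels, round what is visible of it).
The state is a dict: "time_s": time; "joint_pos": joint angles; "qvel": joint speeds; "effort": joint torques, N m; "ee_pos": TCP position; "tcp_rot": TCP orientation; "force": force on the tool from outside, world axes, zero at the start; "moment": the same for the moment, N m; "opening": finger opening in mm.
Only numpy, scipy, OpenCV 4.12 (cv2) and the standard library are available. Lean on these libraries where they do the work, as an engineer would, in place of code of your own. Each camera call takes 0.05 s, during which the arm holds its last target.

TASK

Sort the three ring-handled clamps lying on the watchmaker's bench. The ones ratcheted shut grip a stem and crown whose thread compound is still curing: lay them flat on the floor of the low tray, side by side, without letting them come open. The one standing open is spare: squeeze its finger rings together until the ratchet holds, then lay it in the free lane of the sloping rack like the clamp beside it, rings uppermost, straight along the lane, jaw tips down against the foot ledge; set the clamps down rather than dropping them, and leave everything else where it is.

Things in the scene. Friction and masses are not known exactly. Their poses are not given: they have to be found in the camera images.
- clamp_a: One of three steel ratchet clamps (ring-handled forceps, 115 mm long, 7 thick, about 70 g) lying flat, rings roughly toward the robot. Shut ones hold a stem whose brass crown sticks out 10 mm past the jaw tips; the open one is empty. Origin: pivot pin, mid-thickness (3.5 mm above what it lies on). +x: pivot to jaw tips (tips at x 38). z: normal to the flat side. More under clamp_b and clamp_c.
- clamp_a_arm (a joint): Opening of clamp_a, rad: 0 = rings pressed fully together, about 0.03 = held shut by the ratchet, 0.23 to 0.33 = standing open. Once caught, the ratchet stays shut against any pull in handling.
- clamp_b: A clamp as clamp_a, same frame. The frame belongs to the half whose finger ring lies at -y: ring centre x -60, y -13; its straight outer side at y -23, x -66 to -54. The other half is its mirror image, turned about the pivot by the joint, so the middle line of a clamp open by q is turned by -q/2 (clockwise from above) from the x axis. Pivot block: x -7.5 to 7.5, 12.5 mm wide. Balance point x -9.
- clamp_b_arm (a joint): Opening of clamp_b, as for clamp_a. An open clamp closes easily to about 0.17; then the ratchet tooth rides up and resists with up to about 12 N at the rings, and near 0.02 it snaps behind its catch. Let go before that and the rings spring apart again to about 0.2. A squeeze of 20 N or more goes to the stop at 0.
- clamp_c: A clamp as clamp_a, same frame. Over the outsides of the rings it is 46 mm wide fully shut, 48 as the ratchet holds it, 60 to 66 standing open. Shanks together 18 mm wide at x -25. Which lies where differs. Grip a shut one at the pivot block or shanks; a caught clamp can be carried by its rings.
- clamp_c_arm (a joint): Opening of clamp_c, as for clamp_a.
- rack_lane (a point): Foot of the free lane of the sloping rack, on the resting surface where it meets the foot ledge, mid-lane, 20 mm above the bench. +x runs up the slope (35 degrees from level), z normal to the slope and upward, y across. A clamp in place has its jaw tips against the ledge, at x 0: its pivot at x 38, y 0, z 3.5 mm, its own +x pointing down the slope, the rings near x 98.
- rack: Wooden rack fixed at the right, 172 mm wide, 80 high. In the lane's frame: ledge at x < 0, 13 mm high; the clamp rests on a sill (x 0 to 27) and a cross bar (x 62 to 74); free air between and beyond, so the rings overhang the bar. Steel pins 20 mm high on the bar (x 68) bound the lane at y -38 and 38; a cheek, no higher than the sill, at y -48 to -36. Origin: centre of underside; -y toward the high side.
- clamp_d: A clamp of the same kind, shut and empty, stored in the rack's other lane, 76 mm from the free one, rings uppermost. Origin on its pivot. A bystander; it stays where it is.
- tray: Low metal tray with a dark mat, fixed at the left: 152 mm along its x, 124 along its y, walls 3, rim 13 mm high, floor 3 mm above the bench. Origin: centre of the underside; z up. Two clamps fit side by side with their length along the tray's x, at about y 27 and y -27 mm, pivots about 14 mm to the +x side of the middle.
- cap: Loose white ribbed cap, 22 mm across, 10 high; origin under its centre. A bystander; it stays where it is.
- spool: Small spool of brass wire, 28 mm across, 14 high; origin under its centre. A bystander; it stays where it is.
- cup: Clear round dust cup, 28 mm across, 14 high; origin under its centre. A bystander; it stays where it is.
- tweezers2: Steel tweezers lying flat, 121 mm long; origin under the middle. A bystander; it stays where it is.
- oiler: Oiler with aluminium grip, 115 mm long, lying; origin under the middle. A bystander; it stays where it is.
- movement_holder: Steel movement holder, 22 x 72 x 10 mm; origin under the middle. A bystander; it stays where it is.

How it is judged (in metres and radians):
At the end, for the whole second after the job is handed in: The clamp that stood open is ratcheted shut and rests in the free lane, rings up, straight within 0.2 rad, within 18 mm of the lane's middle, jaw tips within about 10 mm of the ledge. The two that were shut are still shut and lie flat on the tray's floor. All are at rest (x of clamp_b in the frame of rack_lane between 0.028 and 0.05 m and y of clamp_b in the frame of rack_lane between -0.018 and 0.018 m and z of clamp_b in the frame of rack_lane between -0.002 and 0.01 m and angle between the x axis of clamp_b and the x axis of rack_lane, either way round below 0.2 rad and value of joint each of clamp_b_arm, clamp_a_arm, clamp_c_arm below 0.08 rad and linear speed of each of clamp_b, clamp_a, clamp_c below 0.02 m/s and x of clamp_a in the frame of tray between -0.065 and 0.065 m and y of clamp_a in the frame of tray between -0.05 and 0.05 m and z of clamp_a in the frame of tray between 0.003 and 0.0095 m and angle between each of clamp_a, clamp_c's own z axis and vertical below 0.07 rad and x of clamp_c in the frame of tray between -0.065 and 0.065 m and y of clamp_c in the frame of tray between -0.05 and 0.05 m and z of clamp_c in the frame of tray between 0.003 and 0.0095 m); the robot touches nothing.
It fails at once if a clamp that was ratcheted shut comes open (value of joint any of clamp_a_arm, clamp_c_arm above 0.1 rad).
It fails at once if a clamp is dropped (moves faster than 0.5 m/s with no finger on it) ((linear speed of clamp_a above 0.5 m/s and contact force between the fingers and clamp_a below 0.05 N) or (linear speed of clamp_b above 0.5 m/s and contact force between the fingers and clamp_b below 0.05 N) or (linear speed of clamp_c above 0.5 m/s and contact force between the fingers and clamp_c below 0.05 N)).
It fails at once if the clamp already in the rack is shifted by more than 15 mm (distance of clamp_d from where it was at the start of the episode above 0.015 m).
It fails at once if a bystander is shifted by more than 25 mm (distance of any of cap, spool from where it was at the start of the episode above 0.025 m).
It also fails if it takes over 67 s, if anything falls off the work surface, if the arm or the gripper's body presses on something with over 40 N, if the wrist force passes 120 N, or if a joint passes its speed limit or range.

## Working session

There is one attempt and no reset: what is moved stays moved. The work goes in short steps, Python scripts to look and compute and a tool call to move; the robot and the scene stay as the last step left them, time stands still between calls to the robot, and variables do not carry over. Pictures are saved under pics/ and viewed, and the job is handed in when it is done.

Besides the shell and the picture viewer there is one more tool, called after "Request:" as name([rows], argument=value, ...), one row to a line, values as JSON. arm_command: Moves the arm, as the interface text tells. Shift numbers are shares of 0.5 m and turn numbers shares of 60 degrees, none past 1 either way. Its arguments: {"type":"object","properties":{"commands":{"type":"array","items":{"type":"array","items":{"type":"array","items":{"type":"number"}}}},"force":{"type":"number"}},"required":["commands"]}

```bash
ls; mkdir -p pics
python3 - <<'E'
from rig import bot,get_image,boxes_of
import cv2
for n in ["scene","top"]:
    im=get_image(n); cv2.imwrite(f"pics/{n}0.png",im["color"][:,:,::-1])
    print(n,im["mtx"].tolist(),im["dist"],im["rvec"],im["tvec"])
    for t in ["clamp_a","rack","tray","cap","spool"]:
        print(t,[( [round(float(v)) for v in b["extent"]],round(b["conf"],2)) for b in boxes_of(n,t)])
print(bot.get_state())
E
```

```text
pics
scene [[459.78401073739144, 0.0, 327.23539452169814], [0.0, 459.78401073739144, 191.77951382211998], [0.0, 0.0, 1.0]] [0.02970811 0.         0.         0.         0.        ] [ 1.11078977 -2.48639994  0.88056395] [385.79371027 366.49576913 814.42792513]
clamp_a [([351, 221, 47, 32], 0.88), ([307, 257, 36, 42], 0.87), ([431, 132, 36, 36], 0.71), ([396, 193, 31, 35], 0.7)]
rack [([435, 151, 83, 65], 0.64)]
tray [([243, 311, 92, 93], 0.56)]
cap [([305, 216, 12, 11], 0.46)]
spool []
top [[482.9707109203125, 0.0, 321.7442856725197], [0.0, 482.9707109203125, 199.16974636273844], [0.0, 0.0, 1.0]] [-0.08416919  0.          0.          0.          0.        ] [ 2.1307896  -2.17008016  0.13465261] [  12.7283571   581.74149011 1049.76264646]
clamp_a [([461, 208, 48, 16], 0.92), ([262, 231, 16, 51], 0.89), ([327, 228, 16, 51], 0.64)]
rack [([458, 229, 54, 75], 0.63)]
tray [([195, 241, 58, 70], 0.98)]
cap [([297, 201, 8, 10], 0.52)]
spool []
{'time_s': 0.6, 'joint_pos': array([64.06467799, 18.3919475 , -4.01709024, 83.10629027,  1.29542006,
       78.54031204, -3.25797234]), 'qvel': array([ 0.00904381,  0.02623285, -0.00215066, -0.04535533, -0.0295346 ,
       -0.12946781, -0.03049465]), 'effort': array([-3.77998103e-04, -4.90801156e+01, -4.03206563e-01, -3.12613213e+01,
       -6.37166575e-02,  3.38168652e-02,  8.17970408e-05]), 'ee_pos': array([ 292.49217034, -580.51136437,  222.59745813]), 'tcp_rot': array([[ 4.50053881e-01, -8.93001402e-01,  9.36659662e-06],
       [-8.93001394e-01, -4.50053879e-01, -1.24422718e-04],
       [ 1.15325135e-04,  4.76325435e-05, -9.99999992e-01]]), 'force': array([0.13269663, 0.93537993, 0.9847649 ]), 'moment': array([-0.03002334,  0.01950044,  0.02001775]), 'opening': 86.94159899615879}
```

Run:
```python
import cv2
a=cv2.imread("pics/top0.png"); cv2.imwrite("pics/top0z.png",cv2.resize(a[150:290,150:510],(800,311),interpolation=cv2.INTER_CUBIC))
cv2.imwrite("pics/top0l.png",cv2.resize(a[180:290,160:360],(800,440),interpolation=cv2.INTER_CUBIC))
a=cv2.imread("pics/scene0.png"); cv2.imwrite("pics/scene0z.png",cv2.resize(a[90:370,180:500],(686,600),interpolation=cv2.INTER_CUBIC))
```

```text
(no output)
```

View pics/top0.png

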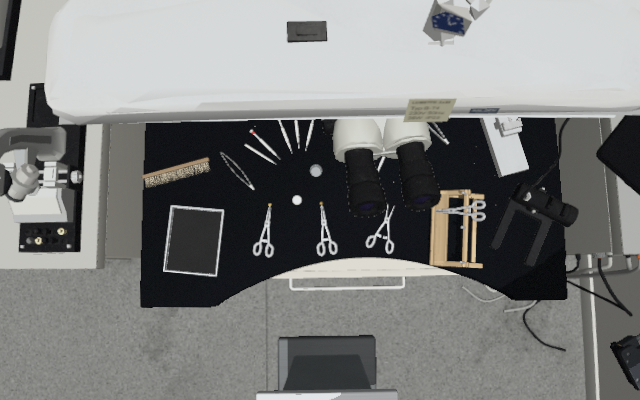

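View pics/top0z.png

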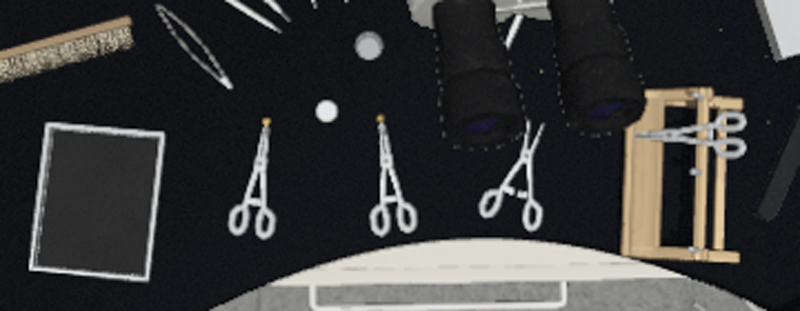

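View pics/top0l.png

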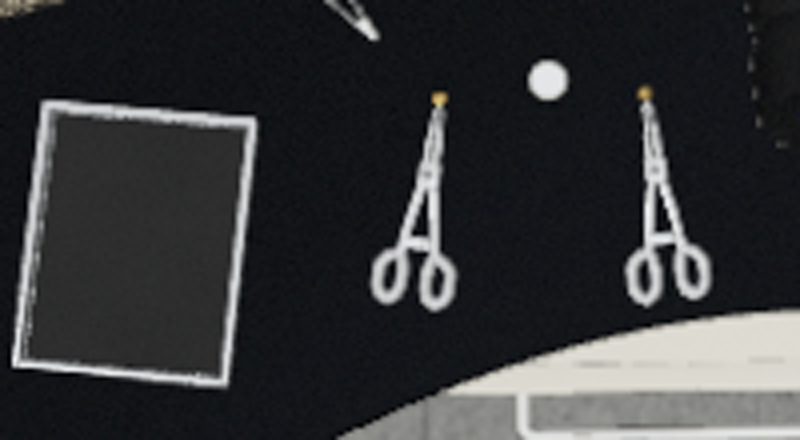

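View pics/scene0z.png

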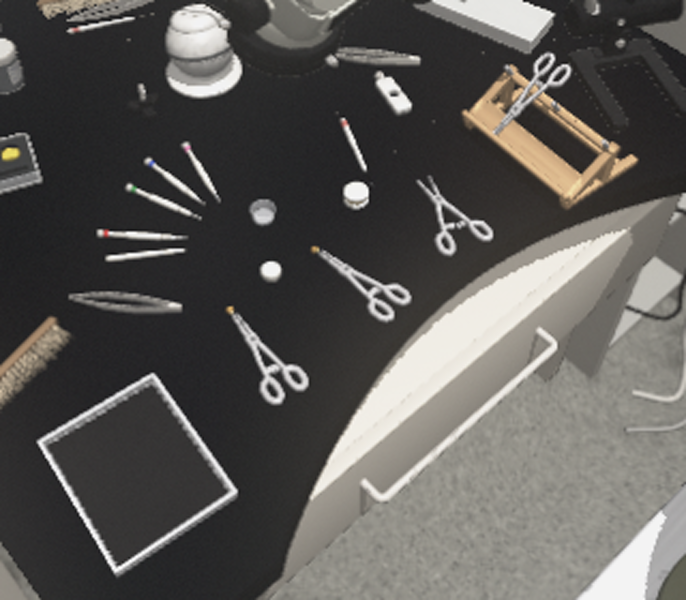

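View pics/scene0.png

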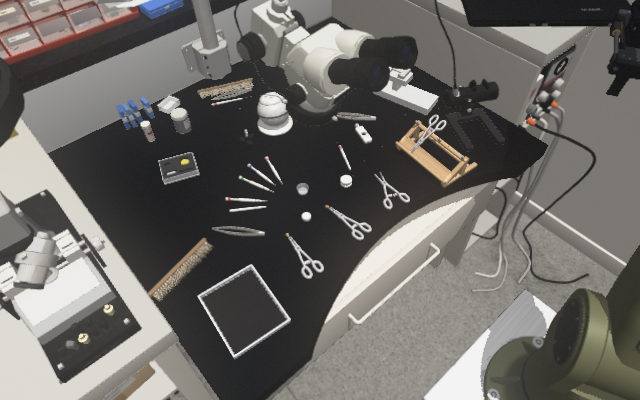

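```bash
cat > h.py <<'E'
import numpy as np,cv2
def ray(im,px):
    u=cv2.undistortPoints(np.array(px,float).reshape(-1,1,2),im["mtx"],im["dist"]).reshape(-1,2)
    R=cv2.Rodrigues(im["rvec"])[0]; t=np.array(im["tvec"]).reshape(3)
    d=np.c_[u,np.ones(len(u))]@R; return -R.T@t,d
def onz(im,px,z):
    c,d=ray(im,px); z=np.broadcast_to(z,len(d)); return c+d*((z-c[2])/d[:,2])[:,None]
def proj(im,P):
    return cv2.projectPoints(np.array(P,float).reshape(-1,1,3),im["rvec"],im["tvec"],im["mtx"],im["dist"])[0].reshape(-1,2)
E
python3 - <<'E'
from h import *
from rig import get_image,bot
print(bot.get_state()['time_s'])
t=get_image("top"); s=get_image("scene")
np.set_printoptions(precision=1,suppress=True)
print("cam",ray(t,[[0,0]])[0],ray(s,[[0,0]])[0])
# top: zoom l: x=160+u/4, y=180+v/4
L=lambda u,v:(160+u/4,180+v/4)
Z=lambda u,v:(150+u/800*360,150+v/311*140)
for n,p,z in [("L crown",L(439,99),3.5),("L pivot",L(430,175),3.5),("L ringl",L(390,277),3.5),("L ringr",L(438,282),3.5),
 ("M crown",L(645,93),3.5),("M pivot",L(654,173),3.5),("M ringl",L(645,277),3.5),("M ringr",L(693,272),3.5),
 ("R pivot",Z(525,157),3.5),("R ringl",Z(492,204),3.5),("R ringr",Z(533,216),3.5),("R tip",Z(541,126),3.5),("Rtip2",Z(527,123),3.5),
 ("trayTL",L(45,104),13),("trayTR",L(254,120),13),("trayBR",L(224,383),13),("trayBL",L(16,364),13),("cap",Z(326,111),10)]:
    print(n,np.round(p,1),onz(t,[p],z)[0])
S=lambda u,v:(180+u/686*320,90+v/600*280)
print("scene")
for n,p,z in [("L crown",S(230,310),3.5),("L ringl",S(272,390),3.5),("L ringr",S(295,378),3.5),("M crown",S(315,250),3.5),("M ringL",S(381,305),3.5),("M ringr",S(398,289),3.5),
 ("R ringl",S(445,242),3.5),("R ringr",S(481,230),3.5),("R tips",S(420,182),3.5),("Rtip2",S(434,179),3.5),
 ("tTL",S(40,442),13),("tTR",S(153,376),13),("tBR",S(236,492),13),("tBL",S(118,572),13)]:
    print(n,np.round(p,1),onz(s,[p],z)[0])
E
```

```text
0.6
cam [ 439.3   -3.4 1117. ] [ 82.2 437.4 865.1]
L crown [269.8 204.8] [575.7 123.4   3.5]
L pivot [267.5 223.8] [531.4 128.8   3.5]
L ringl [257.5 249.2] [473.  152.2   3.5]
L ringr [269.5 250.5] [469.7 124.5   3.5]
M crown [321.2 203.2] [576.9   3.6   3.5]
M pivot [323.5 223.2] [530.3  -0.8   3.5]
M ringl [321.2 249.2] [470.5   5.5   3.5]
M ringr [333.2 248. ] [472.9 -22.1   3.5]
R pivot [386.2 220.7] [ 533.5 -146.     3.5]
R ringl [371.4 241.8] [ 485.4 -110.2    3.5]
R ringr [389.8 247.2] [ 472.1 -152.3    3.5]
R tip [393.5 206.7] [ 565.7 -163.9    3.5]
Rtip2 [387.2 205.4] [ 569.1 -149.4    3.5]
trayTL [171.2 206. ] [575.8 352.5  13. ]
trayTR [223.5 210. ] [564.2 229.6  13. ]
trayBR [216.  275.8] [414. 246.  13.]
trayBL [164. 271.] [426.  366.6  13. ]
cap [296.7 200. ] [584.8  60.2  10. ]
scene
L crown [287.3 234.7] [576.  123.3   3.5]
L ringl [306.9 272. ] [474.2 151.6   3.5]
L ringr [317.6 266.4] [469.2 125.9   3.5]
M crown [326.9 206.7] [575.4   4.6   3.5]
M ringL [357.7 232.3] [474.8   1.3   3.5]
M ringr [365.7 224.9] [477.4 -26.4   3.5]
R ringl [387.6 202.9] [ 487.7 -109.5    3.5]
R ringr [404.4 197.3] [ 472.6 -151.5    3.5]
R tips [375.9 174.9] [ 567.9 -152.     3.5]
Rtip2 [382.4 173.5] [ 560.3 -167.4    3.5]
tTL [198.7 296.3] [573.6 352.1  13. ]
tTR [251.4 265.5] [560.3 231.9  13. ]
tBR [290.1 319.6] [411.9 246.3  13. ]
tBL [235.  356.9] [423.6 366.8  13. ]
```

Run:
```python
import cv2
a=cv2.imread("pics/top0.png"); b=cv2.imread("pics/scene0.png")
cv2.imwrite("pics/rt.png",cv2.resize(a[180:280,420:500],(480,600),interpolation=cv2.INTER_CUBIC))
cv2.imwrite("pics/rs.png",cv2.resize(b[100:190,380:490],(733,600),interpolation=cv2.INTER_CUBIC))
cv2.imwrite("pics/ms.png",cv2.resize(b[0:140,230:450],(800,509),interpolation=cv2.INTER_CUBIC))
cv2.imwrite("pics/mt.png",cv2.resize(a[100:230,320:460],(640,594),interpolation=cv2.INTER_CUBIC))
```

```text
(no output)
```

View pics/rt.png

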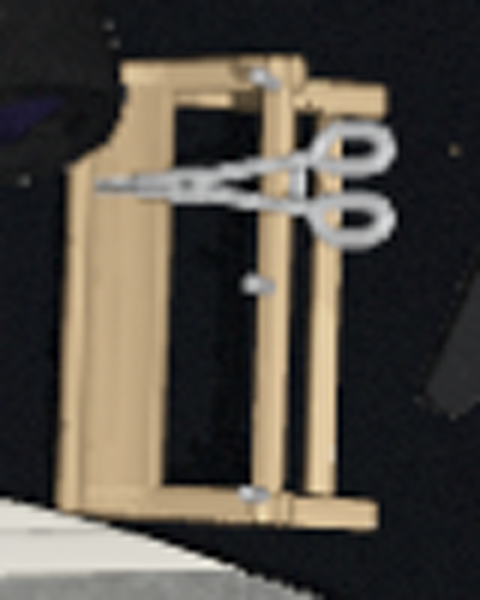

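View pics/rs.png

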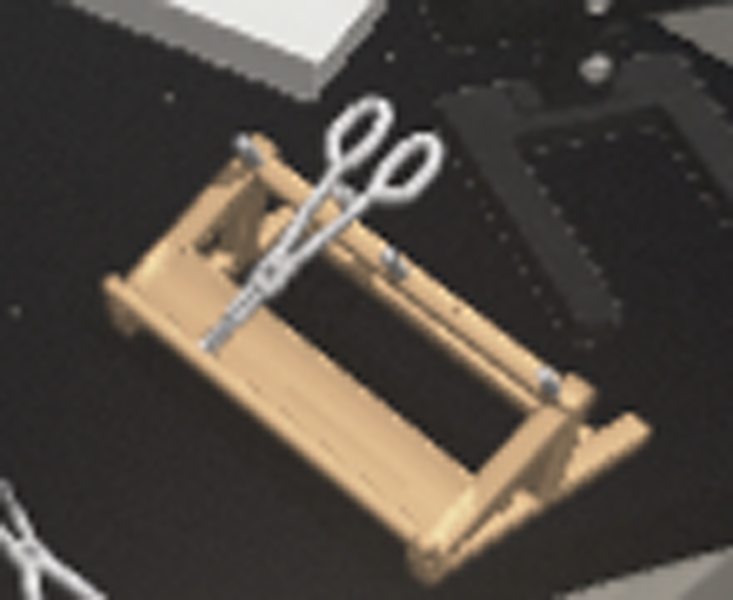

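View pics/ms.png

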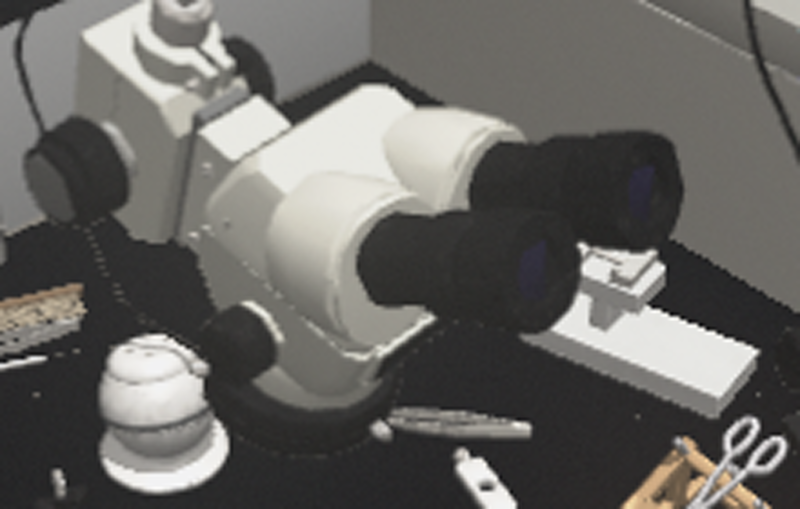

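View pics/mt.png

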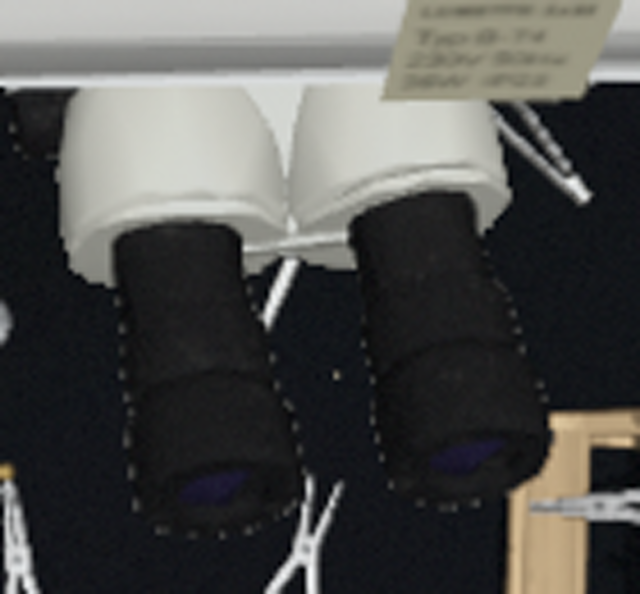

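Run:
```python
from h import *
from rig import get_image,bot
from scipy.optimize import least_squares
np.set_printoptions(precision=1,suppress=True)
t=get_image("top"); s=get_image("scene")
T=lambda u,v:(420+u/6,180+v/6); S=lambda u,v:(380+u/733*110,100+v/600*90)
a=np.radians(35)
def pose(p):
    c,sn=np.cos(p[2]),np.sin(p[2]) # lane x horizontal heading
    x=np.array([c*np.cos(a),sn*np.cos(a),np.sin(a)]); z=np.array([-c*np.sin(a),-sn*np.sin(a),np.cos(a)])
    return np.c_[x,np.cross(z,x),z],np.array([p[0],p[1],20.])
obs=[(t,T(258,285),(68,38,14)),(t,T(253,493),(68,-38,14)),(t,T(265,75),(68,114,14)),
 (s,S(393,262),(68,38,14)),(s,S(548,380),(68,-38,14)),(s,S(248,148),(68,114,14)),
 (t,T(97,186),(0,76,3.5)),(s,S(205,348),(0,76,3.5)),(t,T(190,185),(38,76,3.5)),(s,S(273,276),(38,76,3.5)),
 (t,T(355,183),(98,76,3.5)),(s,S(385,150),(98,76,3.5))]
def f(p):
    R,o=pose(p); return np.concatenate([proj(im,[R@np.array(q)+o])[0]-px for im,px,q in obs])
r=least_squares(f,[515,-290,np.radians(-95)])
R,o=pose(r.x); print(r.x[:2],np.degrees(r.x[2]),f(r.x).reshape(-1,2)); print(R.round(3))
print("ring target",R@[98,0,3.5]+o,"pivot",R@[38,0,3.5]+o)
# eyepieces
def tri(p,q):
    c1,d1=ray(t,[p]);c2,d2=ray(s,[q]);d1=d1[0];d2=d2[0]
    k=np.linalg.lstsq(np.c_[d1,-d2],c2-c1,rcond=None)[0];A=c1+k[0]*d1;B=c2+k[1]*d2
    return (A+B)/2,np.linalg.norm(A-B)
M=lambda u,v:(320+u/640*140,100+v/594*130); N=lambda u,v:(230+u/800*220,v/509*140)
print(tri(M(213,487),N(535,272)),tri(M(468,455),N(642,193)))
import json; json.dump([R.tolist(),o.tolist()],open("lane.json","w"))
```

```text
[ 475.8 -254.3] -94.85000408948814 [[ 0.  -0. ]
 [-0.3  0.3]
 [-0.1  0.6]
 [ 0.  -0.6]
 [ 0.1 -0.3]
 [ 0.  -0.3]
 [ 0.   0. ]
 [-0.1  0. ]
 [ 0.5  0.1]
 [-0.  -0.6]
 [-0.6  0.2]
 [-0.5  0. ]]
[[-0.1  1.   0. ]
 [-0.8 -0.1  0.6]
 [ 0.6  0.   0.8]]
ring target [ 469.1 -332.3   79.1] pivot [ 473.3 -283.3   44.7]
(array([524.7, -69.8, 368.5]), np.float64(1.5079296232364614)) (array([ 534.5, -157.7,  367.1]), np.float64(0.7000121738093866))
```

```bash
cat > plan.py <<'E'
import sys,numpy as np,json
from rig import bot
from scipy.spatial.transform import Rotation as Ro
np.set_printoptions(precision=1,suppress=True)
def Rtool(h,tilt,normal=None):
    # clamp dir heading h deg; tilt: tips forward along clamp dir
    c=np.array([np.cos(np.radians(h)),np.sin(np.radians(h)),0]);n=np.array([0,0,1.])
    t=np.radians(tilt); z=np.sin(t)*c-np.cos(t)*n; x=np.cross(c,n); return np.c_[x,np.cross(z,x),z]
def rel(pos,R,ref=None):
    s=bot.get_state(); p,Rc=(s["ee_pos"],s["tcp_rot"])
    d=Rc.T@(np.array(pos)-p)/500; w=np.degrees(Ro.from_matrix(Rc.T@R).as_rotvec())/60
    print("row",np.array2string(np.r_[d,w],precision=4,separator=",",suppress_small=True),"mm %.0f deg %.1f"%(500*np.linalg.norm(d),60*np.linalg.norm(w)))
def st():
    s=bot.get_state(); print(s["time_s"],s["ee_pos"],s["joint_pos"],s["force"],"open",round(s["opening"],1)); print(s["tcp_rot"].round(3).tolist())
if __name__=="__main__":
    st()
    for a in sys.argv[1:]:
        v=[float(k) for k in a.split(",")]; rel(v[:3],Rtool(v[3],v[4]))
E
python3 plan.py 400,-230,150,-8.2,0 430,-60,120,-8.2,0
```

```text
0.8 [ 292.5 -580.5  222.6] [64.1 18.4 -4.  83.1  1.3 78.5 -3.3] [-0.1  0.6  0.4] open 87.1
[[0.45, -0.893, 0.0], [-0.893, -0.45, -0.0], [0.0, 0.0, -1.0]]
row [-0.5293,-0.5075, 0.1451, 0.    ,-0.0001, 0.5824] mm 374 deg 34.9
row [-0.8059,-0.7141, 0.2051, 0.    ,-0.0001, 0.5824] mm 548 deg 34.9
```

Request:
arm_command([
  [[-0.53,-0.5075,0.145,0,0,0.5824,-0.08],[-0.53,-0.5075,0.145,0,0,0.5824,-0.08],[-0.53,-0.5075,0.145,0,0,0.5824,-0.08],[-0.53,-0.5075,0.145,0,0,0.5824,-0.08],[-0.53,-0.5075,0.145,0,0,0.5824,-0.08]],
], force=30)

```text
time_s: 1.42
ee_pos: [382.4, -286.5, 162.2]
tcp_rot: [[-0.143, -0.99, 0.001], [-0.99, 0.143, -0.001], [0.001, -0.001, -1.0]]
force: [1.5, -0.0, 0.2]
opening: 45.4
```

```bash
python3 plan.py 430,-60,120,-8.2,0
```

```text
1.425 [ 382.4 -286.5  162.2] [ 46.1   0.2 -12.4 111.1   0.1  68.6 -64.6] [ 1.5 -0.   0.2] open 45.4
[[-0.143, -0.99, 0.001], [-0.99, 0.143, -0.001], [0.001, -0.001, -1.0]]
row [-0.462 ,-0.0292, 0.0841,-0.001 ,-0.0007,-0.0004] mm 235 deg 0.1
```

Request:
arm_command([
  [[-0.462,-0.029,0.084,0,0,0,-0.08],[-0.462,-0.029,0.084,0,0,0,-0.08],[-0.462,-0.029,0.084,0,0,0,-0.08],[-0.462,-0.029,0.084,0,0,0,-0.08]],
])

```text
time_s: 1.92
ee_pos: [429.4, -59.2, 120.2]
tcp_rot: [[-0.141, -0.99, 0.001], [-0.99, 0.141, -0.001], [0.0, -0.001, -1.0]]
force: [0.8, -0.4, -0.1]
opening: 40.2
```

```bash
python3 plan.py 529,130,60,-8.2,0
python3 - <<'E'
from rig import get_image
import cv2
cv2.imwrite("pics/s1.png",get_image("scene")["color"][:,:,::-1])
E
```

```text
1.925 [429.4 -59.2 120.2] [ 32.8  -2.7 -27.5 118.8  -1.4  63.5 -92.2] [ 0.8 -0.4 -0.1] open 40.2
[[-0.141, -0.99, 0.001], [-0.99, 0.141, -0.001], [0.0, -0.001, -1.0]]
row [-0.4027,-0.1438, 0.1204,-0.001 ,-0.0003, 0.0019] mm 222 deg 0.1
```

View pics/s1.png

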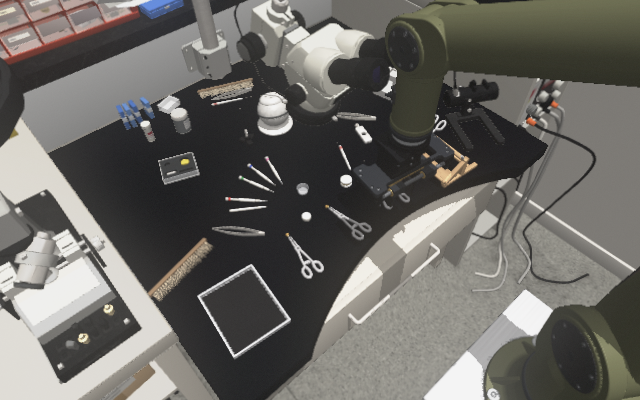

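Request:
arm_command([
  [[-0.403,-0.144,0.12,0,0,0,-0.08],[-0.403,-0.144,0.12,0,0,0,-0.08],[-0.403,-0.144,0.12,0,0,0,-0.08],[-0.403,-0.144,0.12,0,0,0,-0.08],[-0.403,-0.144,0.12,0,0,0,-0.08]],
])

```text
time_s: 2.6
ee_pos: [529.1, 130.5, 59.4]
tcp_rot: [[-0.138, -0.99, -0.001], [-0.99, 0.138, 0.002], [-0.002, 0.002, -1.0]]
force: [0.1, -1.0, 0.2]
opening: 40.1
```

```bash
python3 - <<'E'
from rig import get_image
import cv2
from h import *
im=get_image("wrist"); a=im["color"][:,:,::-1].copy()
cv2.imwrite("pics/w1.png",a)
print(proj(im,[[530,130,3.5],[529,130,3.5],[576,123.4,3.5]]))
E
python3 plan.py 529,130,1.5,-8.2,0
```

```text
[[317.64285633 215.45628799]
 [317.81770014 216.66133279]
 [317.92939259 155.80081468]]
2.65 [528.9 128.2  59.7] [  16.    17.5  -36.9  107.6   12.1   58.9 -124. ] [-0.4 -0.7  0.6] open 39.9
[[-0.141, -0.99, -0.001], [-0.99, 0.141, 0.0], [-0.0, 0.001, -1.0]]
row [-0.0036, 0.0003, 0.1165, 0.0013, 0.0002, 0.002 ] mm 58 deg 0.1
```

View pics/w1.png

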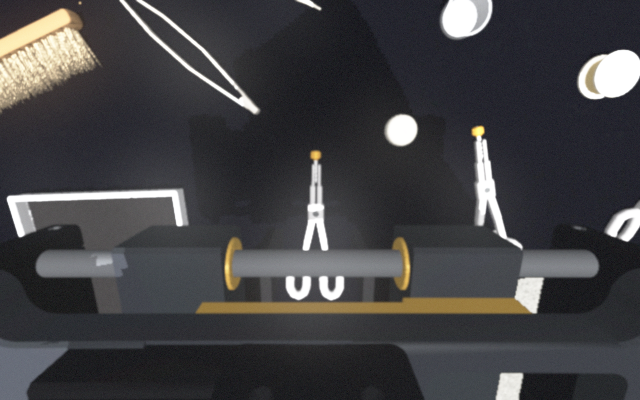

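Request:
arm_command([
  [[0,0,0,0,0,-0.89,-0.08],[0,0,0,0,0,-0.89,-0.08],[0,0,0,0,0,-0.89,-0.08],[0,0,0,0,0,-0.89,-0.08],[0,0,0,0,0,-0.89,-0.08]],
])

```text
time_s: 3.28
ee_pos: [529.2, 124.8, 60.6]
tcp_rot: [[0.712, -0.702, 0.001], [-0.702, -0.712, -0.002], [0.002, 0.001, -1.0]]
force: [0.3, -0.1, -0.6]
opening: 40.1
```

Request:
arm_command([
  [[0,0,0,0,0,-0.89,-0.08],[0,0,0,0,0,-0.89,-0.08],[0,0,0,0,0,-0.89,-0.08],[0,0,0,0,0,-0.89,-0.08],[0,0,0,0,0,-0.89,-0.08]],
])

```text
time_s: 3.9
ee_pos: [529.2, 124.7, 60.4]
tcp_rot: [[0.988, 0.153, 0.0], [0.153, -0.988, -0.003], [-0.0, 0.003, -1.0]]
force: [0.4, 0.2, -0.6]
opening: 39.6
```

Request:
arm_command([
  [[0,0,0,0,0,-0.89,-0.08],[0,0,0,0,0,-0.89,-0.08],[0,0,0,0,0,-0.89,-0.08],[0,0,0,0,0,-0.89,-0.08],[0,0,0,0,0,-0.89,-0.08]],
])

```text
time_s: 4.53
ee_pos: [529.2, 124.6, 60.2]
tcp_rot: [[0.467, 0.885, 0.0], [0.885, -0.467, -0.003], [-0.003, 0.002, -1.0]]
force: [0.1, 0.2, 0.3]
opening: 40.2
```

```bash
sed -i 's/x=np.cross(c,n); return/x=np.cross(c,n)*(-1 if normal else 1); return/; s/Rtool(v\[3\],v\[4\])/Rtool(v[3],v[4],v[5] if len(v)>5 else 0)/' plan.py; python3 plan.py 531,130.5,30,-8.2,0,1  531,130.5,1.5,-8.2,0,1
```

```text
4.525 [529.2 124.6  60.2] [ 38.6  28.5 -66.1 107.1  29.2  63.8  23.7] [0.1 0.2 0.3] open 40.2
[[0.467, 0.885, 0.0], [0.885, -0.467, -0.003], [-0.003, 0.002, -1.0]]
row [ 0.0123,-0.0024, 0.0604, 0.0011, 0.0027,-0.3268] mm 31 deg 19.6
row [ 0.0124,-0.0025, 0.1174, 0.0011, 0.0027,-0.3268] mm 59 deg 19.6
```

Request:
arm_command([
  [[0.0123,-0.0024,0.06,0.001,0.0027,-0.3268,-0.08],[0.0123,-0.0024,0.06,0.001,0.0027,-0.3268,-0.08],[0.0123,-0.0024,0.06,0.001,0.0027,-0.3268,-0.08]],
])

```text
time_s: 4.9
ee_pos: [530.9, 131.2, 29.8]
tcp_rot: [[0.15, 0.989, -0.001], [0.989, -0.15, 0.001], [0.001, -0.001, -1.0]]
force: [0.7, -0.5, 0.2]
opening: 40.0
```

```bash
python3 plan.py 531,130.5,1.5,-8.2,0,1
```

```text
4.9 [530.9 131.2  29.8] [ 38.2  33.7 -67.5 107.9  35.1  62.8  38.3] [ 0.7 -0.5  0.2] open 40.0
[[0.15, 0.989, -0.001], [0.989, -0.15, 0.001], [0.001, -0.001, -1.0]]
row [-0.0014, 0.0005, 0.0566,-0.001 ,-0.0011,-0.0068] mm 28 deg 0.4
```

Descend and grip.

Request:
arm_command([
  [[0,0,0.0566,-0.001,-0.001,-0.006,-0.08],[0,0,0.0566,-0.001,-0.001,-0.006,-0.08],[0,0,0.0566,-0.001,-0.001,-0.006,-1],[0,0,0.0566,-0.001,-0.001,-0.006,-1],[0,0,0.0566,-0.001,-0.001,-0.006,-1]],
], force=30)

```text
time_s: 5.52
ee_pos: [531.1, 133.3, 2.3]
tcp_rot: [[0.14, 0.99, 0.001], [0.99, -0.14, 0.001], [0.002, 0.001, -1.0]]
force: [-0.4, -0.5, -0.7]
opening: 17.7
```

Request:
arm_command([
  [[0,0,0,0,0,0,-1],[0,0,-0.1,0,0,0,-1],[0,0,-0.1,0,0,0,-1]],
])

```text
time_s: 5.9
ee_pos: [533.3, 134.6, 54.9]
tcp_rot: [[0.14, 0.99, 0.006], [0.99, -0.14, 0.003], [0.004, 0.006, -1.0]]
force: [-0.2, 0.2, -0.9]
opening: 11.6
```

```bash
python3 plan.py 510,324.5,45,-5.5,0,1
python3 - <<'E'
from rig import get_image
import cv2
cv2.imwrite("pics/w2.png",get_image("wrist")["color"][:,:,::-1])
E
```

```text
5.9 [533.3 134.6  54.9] [ 39.5  32.1 -69.5 106.8  33.4  64.6  39.7] [-0.2  0.2 -0.9] open 11.6
[[0.14, 0.99, 0.006], [0.99, -0.14, 0.003], [0.004, 0.006, -1.0]]
row [ 0.3695,-0.0993, 0.0207, 0.0057,-0.0037,-0.0422] mm 192 deg 2.6
```

View pics/w2.png

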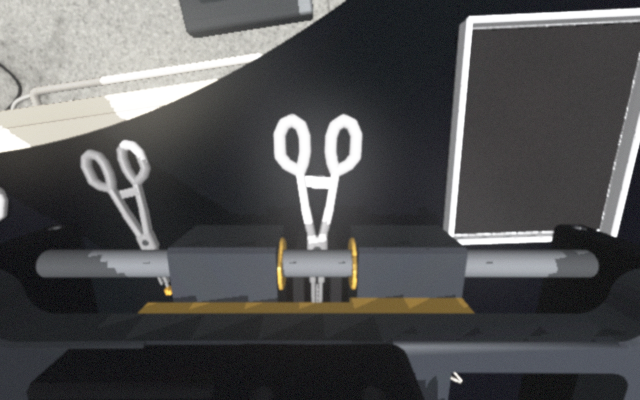

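Request:
arm_command([
  [[0.2,-0.05,0.01,0.0057,-0.0037,-0.0422,-1],[0.3,-0.08,0.01,0.0057,-0.0037,-0.0422,-1],[0.37,-0.099,0.0207,0.0057,-0.0037,-0.0422,-1],[0.37,-0.099,0.0207,0.0057,-0.0037,-0.0422,-1],[0.37,-0.099,0.0207,0.0057,-0.0037,-0.0422,-1]],
])

```text
time_s: 6.58
ee_pos: [506.8, 323.4, 40.5]
tcp_rot: [[0.094, 0.996, -0.007], [0.996, -0.094, -0.003], [-0.004, -0.007, -1.0]]
force: [-0.4, -0.4, -1.2]
opening: 12.0
```

```bash
python3 plan.py 510,324.5,5,-5.5,0,1
python3 - <<'E'
from rig import get_image
import cv2
cv2.imwrite("pics/w3.png",get_image("wrist")["color"][:,:,::-1])
cv2.imwrite("pics/s3.png",get_image("scene")["color"][150:,100:500,::-1])
E
```

```text
6.575 [506.8 323.4  40.5] [ 13.7  38.3 -64.3  99.4  37.1  67.2  23.2] [-0.4 -0.4 -1.2] open 12.0
[[0.094, 0.996, -0.007], [0.996, -0.094, -0.003], [-0.004, -0.007, -1.0]]
row [ 0.0031, 0.0067, 0.071 ,-0.0067, 0.0035, 0.0018] mm 36 deg 0.5
```

View pics/w3.png

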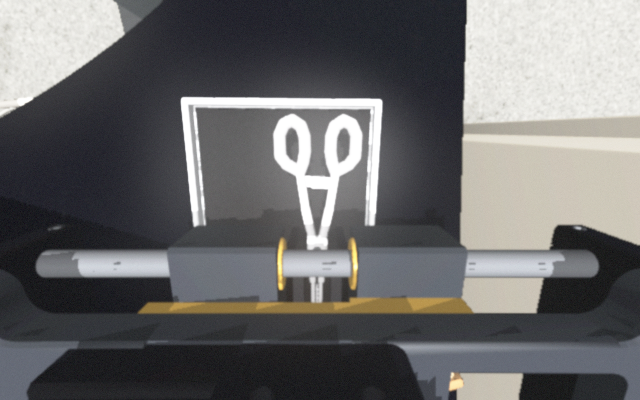

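View pics/s3.png

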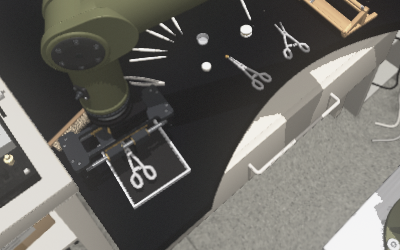

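Request:
arm_command([
  [[0.003,0.0067,0.04,-0.0067,0.0035,0.0018,-1],[0.003,0.0067,0.06,-0.0067,0.0035,0.0018,-1],[0.003,0.0067,0.068,-0.0067,0.0035,0.0018,-1],[0.003,0.0067,0.07,-0.0067,0.0035,0.0018,-1],[0.003,0.0067,0.07,-0.0067,0.0035,0.0018,-1]],
])

```text
time_s: 7.3
ee_pos: [511.2, 324.9, 7.1]
tcp_rot: [[0.098, 0.995, 0.002], [0.995, -0.098, 0.002], [0.002, 0.002, -1.0]]
force: [-0.2, -0.1, -0.9]
opening: 11.8
```

```bash
python3 plan.py 510,324.5,5,-5.5,0,1
python3 - <<'E'
from rig import get_image
import cv2
cv2.imwrite("pics/w4.png",get_image("wrist")["color"][:,:,::-1])
E
```

```text
7.3 [511.2 324.9   7.1] [ 12.3  40.4 -62.1 100.5  39.6  64.   21.6] [-0.2 -0.1 -0.9] open 11.8
[[0.098, 0.995, 0.002], [0.995, -0.098, 0.002], [0.002, 0.002, -1.0]]
row [-0.0009,-0.0023, 0.0041, 0.0018,-0.002 ,-0.0016] mm 2 deg 0.2
```

View pics/w4.png

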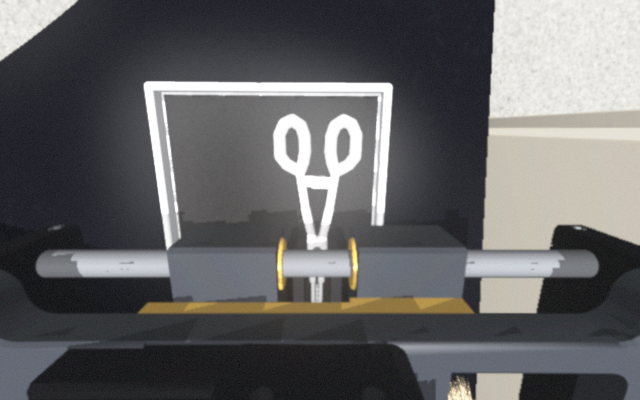

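Request:
arm_command([
  [[0,0,0.003,0,0,0,-1],[0,0,0.004,0,0,0,-1],[0,0,0.004,0,0,0,-1]],
])

```text
time_s: 7.72
ee_pos: [511.2, 324.7, 5.1]
tcp_rot: [[0.098, 0.995, 0.002], [0.995, -0.098, 0.002], [0.002, 0.002, -1.0]]
force: [-0.5, -0.2, 2.2]
opening: 11.5
```

Contact (+2 N). Release.

Request:
arm_command([
  [[0,0,0,0,0,0,-0.5],[0,0,0,0,0,0,-0.5],[0,0,0,0,0,0,-0.5],[0,0,-0.02,0,0,0,-0.5],[0,0,-0.06,0,0,0,-0.5]],
])

```text
time_s: 8.35
ee_pos: [510.6, 324.4, 35.3]
tcp_rot: [[0.097, 0.995, 0.001], [0.995, -0.097, 0.001], [0.001, 0.001, -1.0]]
force: [1.0, -0.7, 0.6]
opening: 21.8
```

Request:
arm_command([
  [[0,0,-0.1,0,0,0,-0.1],[0,0,-0.1,0,0,0,-0.1]],
])

```text
time_s: 8.6
ee_pos: [513.1, 327.1, 90.3]
tcp_rot: [[0.097, 0.995, 0.009], [0.995, -0.098, 0.006], [0.007, 0.008, -1.0]]
force: [0.4, -0.0, -0.6]
opening: 34.2
```

```bash
python3 plan.py 526,-2,90,7,15,1
python3 - <<'E'
from rig import get_image
import cv2
cv2.imwrite("pics/w5.png",get_image("wrist")["color"][:,:,::-1])
E
```

```text
8.6 [513.1 327.1  90.3] [ 15.5  35.4 -67.   97.   34.6  70.5  24.8] [ 0.4 -0.  -0.6] open 34.2
[[0.097, 0.995, 0.009], [0.995, -0.098, 0.006], [0.007, 0.008, -1.0]]
row [-0.6526, 0.0899,-0.0033,-0.2406, 0.0218,-0.2094] mm 329 deg 19.2
```

View pics/w5.png

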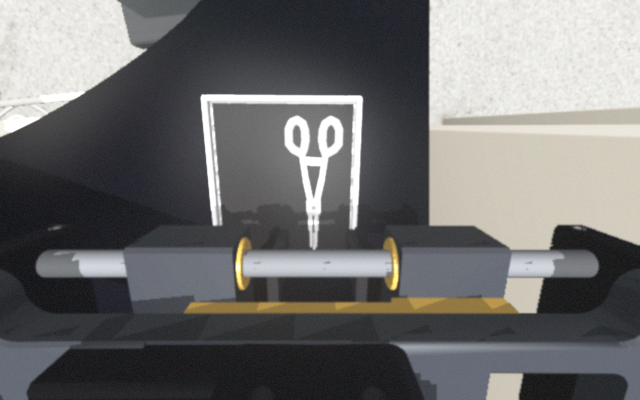

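```bash
python3 plan.py 500,40,80,7,15,1
```

```text
8.65 [512.2 325.8  88. ] [ 15.4  35.5 -66.9  97.2  34.6  70.5  24.7] [-0.1  0.1 -0.8] open 36.1
[[0.098, 0.995, 0.006], [0.995, -0.098, 0.004], [0.004, 0.006, -1.0]]
row [-0.5713, 0.0314, 0.0137,-0.2431, 0.024 ,-0.2094] mm 286 deg 19.3
```

Request:
arm_command([
  [[-0.571,0.031,0.014,-0.243,0.024,-0.209,-0.08],[-0.571,0.031,0.014,-0.243,0.024,-0.209,-0.08],[-0.571,0.031,0.014,-0.243,0.024,-0.209,-0.08],[-0.571,0.031,0.014,-0.243,0.024,-0.209,-0.08],[-0.571,0.031,0.014,-0.243,0.024,-0.209,-0.08]],
])

```text
time_s: 9.28
ee_pos: [498.3, 55.1, 77.6]
tcp_rot: [[-0.122, 0.961, 0.25], [0.993, 0.119, 0.028], [-0.003, 0.251, -0.968]]
force: [0.4, 0.3, 0.1]
opening: 40.0
```

```bash
python3 plan.py 526,-2,50,7,15,1
python3 - <<'E'
from rig import get_image
from h import *
import cv2
cv2.imwrite("pics/s6.png",get_image("scene")["color"][:,:,::-1])
t=get_image("top");cv2.imwrite("pics/t6.png",cv2.resize(t["color"][140:300,150:450,::-1],(800,427)))
E
```

```text
9.275 [498.3  55.1  77.6] [ 71.4  -2.5 -78.6 124.   -3.2  42.   91.7] [0.4 0.3 0.1] open 40.0
[[-0.122, 0.961, 0.25], [0.993, 0.119, 0.028], [-0.003, 0.251, -0.968]]
row [-0.12  , 0.0258, 0.0641,-0.0073, 0.0025, 0.001 ] mm 69 deg 0.5
```

View pics/s6.png

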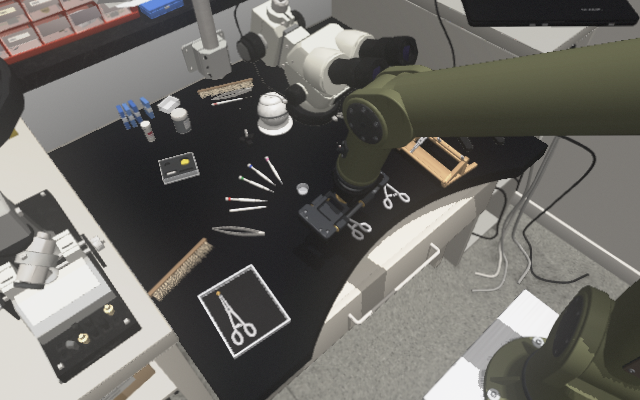

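View pics/t6.png

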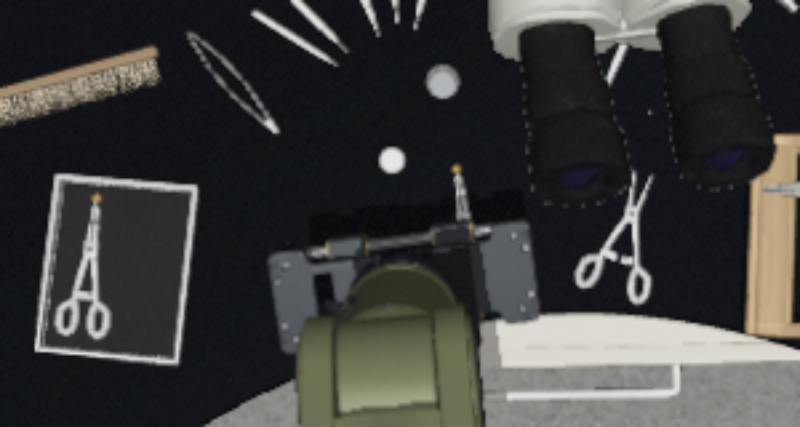

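Request:
arm_command([
  [[0,0,0,0,0,0.89,-0.08],[0,0,0,0,0,0.89,-0.08],[0,0,0,0,0,0.89,-0.08],[0,0,0,0,0,0.89,-0.08],[0,0,0,0,0,0.89,-0.08]],
])

```text
time_s: 10.0
ee_pos: [498.5, 58.0, 77.9]
tcp_rot: [[0.702, 0.667, 0.249], [0.683, -0.73, 0.03], [0.202, 0.149, -0.968]]
force: [1.0, -0.1, 1.0]
opening: 40.1
```

```bash
python3 plan.py
```

```text
10.0 [498.5  58.   77.9] [ 71.1  -2.2 -78.7 123.9  -2.8  42.   37.4] [ 1.  -0.1  1. ] open 40.1
[[0.702, 0.667, 0.249], [0.683, -0.73, 0.03], [0.202, 0.149, -0.968]]
```

Request:
arm_command([
  [[0,0,0,0,0,0.89,-0.08],[0,0,0,0,0,0.89,-0.08],[0,0,0,0,0,0.89,-0.08],[0,0,0,0,0,0.89,-0.08],[0,0,0,0,0,0.89,-0.08]],
])

```text
time_s: 10.62
ee_pos: [498.5, 58.1, 77.9]
tcp_rot: [[0.954, -0.165, 0.249], [-0.178, -0.984, 0.03], [0.24, -0.073, -0.968]]
force: [-0.5, 0.6, -0.1]
opening: 40.0
```

Request:
arm_command([
  [[0,0,0,0,0,0.89,-0.08],[0,0,0,0,0,0.89,-0.08],[0,0,0,0,0,0.89,-0.08],[0,0,0,0,0,0.89,-0.08],[0,0,0,0,0,0.89,-0.08]],
])

```text
time_s: 11.25
ee_pos: [498.6, 58.0, 77.9]
tcp_rot: [[0.436, -0.865, 0.249], [-0.896, -0.443, 0.03], [0.084, -0.236, -0.968]]
force: [-0.0, 0.1, 0.9]
opening: 40.0
```

```bash
python3 plan.py 526,-2,50,7,15 526,-2,50,7,0
```

```text
11.25 [498.6  58.   77.9] [ 71.2  -2.2 -78.8 123.9  -2.9  42.  -69.4] [-0.   0.1  0.9] open 40.0
[[0.436, -0.865, 0.249], [-0.896, -0.443, 0.03], [0.084, -0.236, -0.968]]
row [0.1268,0.0189,0.064 ,0.0077,0.0009,0.3257] mm 72 deg 19.6
row [ 0.1268, 0.0189, 0.064 ,-0.2398,-0.0417, 0.3239] mm 72 deg 24.3
```

Request:
arm_command([
  [[0.1268,0.019,0.064,0.0077,0.001,0.3257,-0.08],[0.1268,0.019,0.064,0.0077,0.001,0.3257,-0.08],[0.1268,0.019,0.064,0.0077,0.001,0.3257,-0.08]],
])

```text
time_s: 11.62
ee_pos: [526.1, -3.5, 49.0]
tcp_rot: [[0.123, -0.959, 0.255], [-0.992, -0.119, 0.033], [-0.002, -0.257, -0.966]]
force: [-0.7, 0.5, 0.4]
opening: 39.9
```

```bash
python3 plan.py 526,-2,50,7,15
python3 - <<'E'
from rig import get_image
from h import *
import cv2
cv2.imwrite("pics/s7.png",get_image("scene")["color"][:,:,::-1])
im=get_image("wrist");cv2.imwrite("pics/w7.png",im["color"][:,:,::-1])
print(proj(im,[[530.5,-1.5,3.5],[576,4,3.5]]))
E
```

```text
11.625 [526.1  -3.5  49. ] [ 66.   11.8 -70.5 122.6  15.7  39.4 -96.6] [-0.7  0.5  0.4] open 39.9
[[0.123, -0.959, 0.255], [-0.992, -0.119, 0.033], [-0.002, -0.257, -0.966]]
row [-0.003 ,-0.0006,-0.0019, 0.0016, 0.002 , 0.0007] mm 2 deg 0.2
[[317.27404381 230.25982327]
 [317.61783501 169.91746705]]
```

View pics/s7.png

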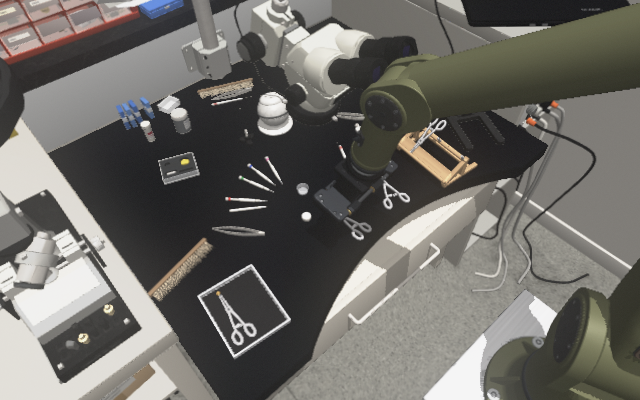

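View pics/w7.png

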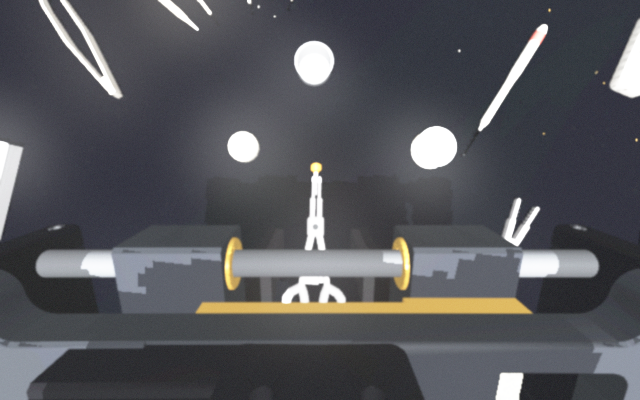

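```bash
python3 plan.py 531,-2,20,7,15 531,-2,3.5,7,15
```

```text
11.725 [526.3  -1.2  50.2] [ 66.   11.6 -70.8 122.6  15.6  39.4 -96.4] [-0.7  0.5 -0.1] open 40.2
[[0.129, -0.958, 0.257], [-0.992, -0.125, 0.033], [0.001, -0.259, -0.966]]
row [ 0.0027, 0.0069, 0.0608,-0.0001, 0.0009, 0.0071] mm 31 deg 0.4
row [ 0.0027, 0.0154, 0.0926,-0.0001, 0.0009, 0.0071] mm 47 deg 0.4
```

Request:
arm_command([
  [[0.0027,0.007,0.0608,0,0.001,0.007,-0.08],[0.0027,0.0154,0.0926,0,0.001,0.007,-0.08],[0.0027,0.0154,0.0926,0,0.001,0.007,-0.08]],
])

```text
time_s: 12.1
ee_pos: [531.3, -2.0, 4.0]
tcp_rot: [[0.123, -0.958, 0.258], [-0.992, -0.119, 0.031], [0.001, -0.26, -0.966]]
force: [-0.6, 0.1, 0.7]
opening: 40.0
```

```bash
python3 plan.py 531,-2,3.5,7,15
```

```text
12.1 [531.3  -2.    4. ] [  56.6   17.6  -62.5  124.    25.8   34.9 -105.3] [-0.6  0.1  0.7] open 40.0
[[0.123, -0.958, 0.258], [-0.992, -0.119, 0.031], [0.001, -0.26, -0.966]]
row [-0.0002, 0.0009, 0.0008,-0.0009,-0.0008, 0.0014] mm 1 deg 0.1
```

Request:
arm_command([
  [[0,0,0.001,0,0,0,-1],[0,0,0.001,0,0,0,-1],[0,0,0.001,0,0,0,-1],[0,0,0.001,0,0,0,-1],[0,0,0.001,0,0,0,-1]],
], force=30)

```text
time_s: 12.72
ee_pos: [531.9, -3.6, 3.6]
tcp_rot: [[0.119, -0.959, 0.258], [-0.993, -0.116, 0.03], [0.001, -0.26, -0.966]]
force: [-2.0, 0.0, 5.4]
opening: 11.5
```

Request:
arm_command([
  [[0,0,-0.04,0,0,0,-1],[0,0,-0.09,0,0,0,-1],[0,0,-0.09,0,0,0,-1]],
])

```text
time_s: 13.1
ee_pos: [520.8, -6.1, 47.7]
tcp_rot: [[0.118, -0.958, 0.26], [-0.993, -0.114, 0.028], [0.003, -0.262, -0.965]]
force: [0.9, 0.0, -1.2]
opening: 11.4
```

```bash
python3 plan.py 505.3,271,50,-5.5,15
python3 - <<'E'
from rig import get_image
from h import *
import cv2
im=get_image("wrist");cv2.imwrite("pics/w8.png",im["color"][:,:,::-1])
E
```

```text
13.1 [520.8  -6.1  47.7] [ 67.8  10.8 -71.8 123.6  15.   38.6 -96.1] [ 0.9  0.  -1.2] open 11.4
[[0.118, -0.958, 0.26], [-0.993, -0.114, 0.028], [0.003, -0.262, -0.965]]
row [-0.5539,-0.0348, 0.0028,-0.003 , 0.0503, 0.198 ] mm 278 deg 12.3
```

View pics/w8.png

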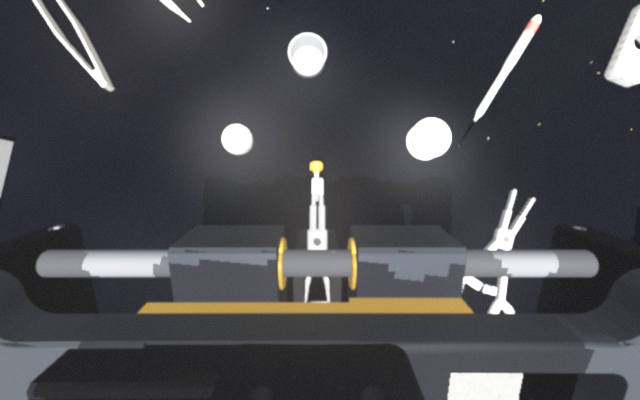

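Request:
arm_command([
  [[-0.12,-0.0078,-0.01,0,0.01,0.04,-1],[-0.23,-0.015,-0.01,0,0.02,0.08,-1],[-0.34,-0.022,0,0,0.03,0.12,-1]],
])

```text
time_s: 13.52
ee_pos: [510.4, 165.8, 48.8]
tcp_rot: [[-0.013, -0.965, 0.26], [-1.0, 0.013, -0.003], [-0.001, -0.26, -0.965]]
force: [0.4, -0.6, -0.3]
opening: 11.4
```

```bash
python3 plan.py 505.3,271,45,-5.5,15 505.3,271,45,-5.5,10
```

```text
13.525 [510.4 165.8  48.8] [  36.8   13.3  -65.9  120.9   28.5   43.3 -137. ] [ 0.4 -0.6 -0.3] open 11.4
[[-0.013, -0.965, 0.26], [-1.0, 0.013, -0.003], [-0.001, -0.26, -0.965]]
row [-0.2103, 0.0145, 0.004 ,-0.0016, 0.021 , 0.0764] mm 105 deg 4.8
row [-0.2103, 0.0145, 0.004 ,-0.0849, 0.0177, 0.0772] mm 105 deg 7.0
```

```bash
python3 plan.py 504.5,273,45,-1,8
```

```text
13.525 [510.4 165.8  48.8] [  36.8   13.3  -65.9  120.9   28.5   43.3 -137. ] [ 0.4 -0.6 -0.3] open 11.4
[[-0.013, -0.965, 0.26], [-1.0, 0.013, -0.003], [-0.001, -0.26, -0.965]]
row [-0.2143, 0.0161, 0.0036,-0.1183, 0.0013, 0.004 ] mm 107 deg 7.1
```

Request:
arm_command([
  [[-0.07,0.005,0.001,0,0,0,-1],[-0.14,0.01,0.002,0,0,0,-1],[-0.2143,0.0161,0.0036,-0.001,0.001,0.004,-1],[-0.2143,0.0161,0.0036,-0.001,0.001,0.004,-1]],
])

```text
time_s: 14.02
ee_pos: [502.0, 277.2, 44.5]
tcp_rot: [[-0.006, -0.966, 0.257], [-1.0, 0.007, 0.002], [-0.003, -0.257, -0.966]]
force: [-0.2, -0.5, -0.8]
opening: 11.3
```

```bash
python3 plan.py 504.5,273,45,-2,15;  python3 - <<'E'
from rig import get_image
from h import *
import cv2
im=get_image("scene");cv2.imwrite("pics/s9.png",cv2.resize(im["color"][180:380,130:430,::-1],(800,533)))
E
```

```text
14.025 [502.  277.2  44.5] [  16.3   19.9  -59.7  115.3   36.7   48.3 -154. ] [-0.2 -0.5 -0.8] open 11.3
[[-0.006, -0.966, 0.257], [-1.0, 0.007, 0.002], [-0.003, -0.257, -0.966]]
row [ 0.0083,-0.0052, 0.0002, 0.0019, 0.0104, 0.0259] mm 5 deg 1.7
```

View pics/s9.png

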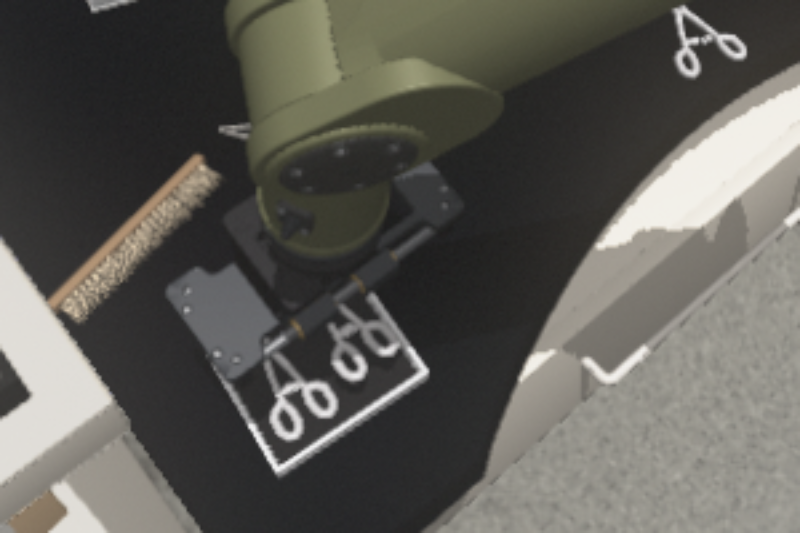

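```bash
python3 plan.py 504.5,277,20,3,15 504.5,277,8.5,3,15
```

```text
14.075 [502.5 274.3  44.2] [  16.5   19.8  -59.7  115.4   36.7   48.3 -154. ] [ 0.  -0.3 -1.8] open 11.5
[[-0.01, -0.966, 0.257], [-1.0, 0.01, -0.001], [-0.001, -0.257, -0.967]]
row [-0.0053, 0.0087, 0.0478, 0.0021,-0.014 ,-0.058 ] mm 24 deg 3.6
row [-0.0053, 0.0146, 0.0701, 0.0021,-0.014 ,-0.058 ] mm 36 deg 3.6
```

Request:
arm_command([
  [[-0.005,0,0,0.002,-0.014,-0.058,-1],[-0.0053,0.0087,0.0478,0.002,-0.014,-0.058,-1],[-0.0053,0.012,0.06,0.002,-0.014,-0.058,-1],[-0.0053,0.012,0.06,0.002,-0.014,-0.058,-1]],
])

```text
time_s: 14.58
ee_pos: [505.8, 273.9, 14.5]
tcp_rot: [[0.047, -0.965, 0.259], [-0.999, -0.046, 0.011], [0.001, -0.26, -0.966]]
force: [0.2, 0.3, -0.9]
opening: 11.7
```

```bash
python3 plan.py 504.5,277,7,3,15
```

```text
14.575 [505.8 273.9  14.5] [  12.8   21.6  -55.   116.7   39.2   44.5 -152.7] [ 0.2  0.3 -0.9] open 11.7
[[0.047, -0.965, 0.259], [-0.999, -0.046, 0.011], [0.001, -0.26, -0.966]]
row [-0.0063, 0.0061, 0.0139,-0.0007,-0.0023,-0.0045] mm 8 deg 0.3
```

Request:
arm_command([
  [[-0.0065,0.003,0.005,0,-0.002,-0.004,-1],[-0.0065,0.006,0.011,0,-0.002,-0.004,-1],[-0.0065,0.006,0.013,0,-0.002,-0.004,-1]],
])

```text
time_s: 14.95
ee_pos: [504.7, 278.1, 8.2]
tcp_rot: [[0.053, -0.964, 0.261], [-0.999, -0.051, 0.014], [-0.001, -0.261, -0.965]]
force: [-0.5, -0.1, -0.3]
opening: 11.2
```

```bash
python3 plan.py 504.5,277,6.5,3,15
```

```text
14.95 [504.7 278.1   8.2] [  10.6   21.6  -52.9  116.9   39.2   43.5 -153. ] [-0.5 -0.1 -0.3] open 11.2
[[0.053, -0.964, 0.261], [-0.999, -0.051, 0.014], [-0.001, -0.261, -0.965]]
row [ 0.0023, 0.0013, 0.0031,-0.0021, 0.0007, 0.0005] mm 2 deg 0.1
```

Request:
arm_command([
  [[0.001,0.001,0.003,0,0,0,-1],[0.001,0.001,0.004,0,0,0,-1],[0.001,0.001,0.004,0,0,0,-1]],
])

```text
time_s: 15.32
ee_pos: [504.9, 277.8, 6.6]
tcp_rot: [[0.053, -0.964, 0.261], [-0.999, -0.051, 0.014], [-0.0, -0.261, -0.965]]
force: [-2.2, -0.7, 4.9]
opening: 11.5
```

Request:
arm_command([
  [[0,0,0,0,0,0,-0.47],[0,0,0,0,0,0,-0.47],[0,0,0,0,0,0,-0.47],[0,-0.005,-0.02,0,0,0,-0.47],[0,-0.016,-0.06,0,0,0,-0.47]],
])

```text
time_s: 15.95
ee_pos: [504.1, 277.4, 37.2]
tcp_rot: [[0.053, -0.964, 0.259], [-0.999, -0.051, 0.014], [-0.0, -0.259, -0.966]]
force: [-0.2, -0.7, -0.3]
opening: 22.9
```

Request:
arm_command([
  [[0,0,-0.12,0,0,-0.1,0],[0,0,-0.12,0,0,-0.1,0.5]],
])

```text
time_s: 16.2
ee_pos: [491.2, 278.8, 100.0]
tcp_rot: [[0.155, -0.951, 0.268], [-0.988, -0.156, 0.017], [0.026, -0.267, -0.963]]
force: [0.3, 0.6, -0.0]
opening: 35.7
```

```bash
python3 plan.py 430,60,110,-17.5,15
python3 - <<'E'
from rig import get_image
from h import *
import cv2
im=get_image("wrist");cv2.imwrite("pics/w10.png",im["color"][:,:,::-1])
E
```

```text
16.2 [491.2 278.8 100. ] [  20.7   11.4  -62.6  114.5   25.5   50.1 -136. ] [ 0.3  0.6 -0. ] open 35.7
[[0.155, -0.951, 0.268], [-0.988, -0.156, 0.017], [0.026, -0.267, -0.963]]
row [ 0.4139, 0.1792,-0.0594,-0.0141, 0.0924, 0.4307] mm 227 deg 26.4
```

View pics/w10.png

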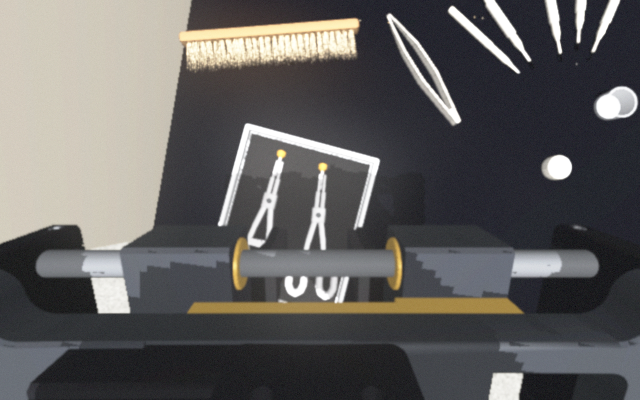

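```bash
python3 plan.py 450,60,100,-10,15
```

```text
16.25 [490.5 277.3  97.7] [  20.6   11.5  -62.4  114.7   25.6   50.1 -136.1] [ 0.2 -0.8 -0.4] open 39.4
[[0.153, -0.952, 0.265], [-0.988, -0.154, 0.015], [0.027, -0.264, -0.964]]
row [ 0.4171, 0.1429,-0.0323,-0.0096, 0.0574, 0.3088] mm 221 deg 18.9
```

Request:
arm_command([
  [[0.417,0.143,-0.032,-0.01,0.057,0.309,1],[0.417,0.143,-0.032,-0.01,0.057,0.309,1],[0.417,0.143,-0.032,-0.01,0.057,0.309,1],[0.417,0.143,-0.032,-0.01,0.057,0.309,1]],
])

```text
time_s: 16.75
ee_pos: [447.2, 55.5, 96.8]
tcp_rot: [[-0.178, -0.952, 0.249], [-0.984, 0.172, -0.047], [0.002, -0.253, -0.967]]
force: [-0.1, -0.3, -0.7]
opening: 78.7
```

```bash
python3 plan.py 478.6,-129.9,70,-17.3,15
```

```text
16.75 [447.2  55.5  96.8] [  38.2  -12.8  -48.5  128.7   -5.8   46.3 -107.5] [-0.1 -0.3 -0.7] open 78.7
[[-0.178, -0.952, 0.249], [-0.984, 0.172, -0.047], [0.002, -0.253, -0.967]]
row [ 0.3536,-0.11  , 0.0851, 0.0056, 0.0277, 0.1139] mm 190 deg 7.0
```

Request:
arm_command([
  [[0.3536,-0.11,0.085,0.0056,0.0277,0.114,1],[0.3536,-0.11,0.085,0.0056,0.0277,0.114,1],[0.3536,-0.11,0.085,0.0056,0.0277,0.114,1],[0.3536,-0.11,0.085,0.0056,0.0277,0.114,1]],
])

```text
time_s: 17.25
ee_pos: [479.6, -130.0, 68.7]
tcp_rot: [[-0.301, -0.922, 0.245], [-0.954, 0.291, -0.074], [-0.003, -0.256, -0.967]]
force: [-0.3, 0.9, 0.5]
opening: 87.2
```

```bash
python3 plan.py 478.6,-129.9,3.7,-17.3,15
python3 - <<'E'
from rig import get_image
from h import *
import cv2
im=get_image("wrist");cv2.imwrite("pics/w11.png",im["color"][:,:,::-1])
print(proj(im,[[533.5,-147,3.5],[567.5,-151,3.5],[564,-165,3.5]]))
im=get_image("scene");cv2.imwrite("pics/s11.png",im["color"][:,:,::-1])
E
```

```text
17.25 [ 479.6 -130.    68.7] [ 48.6  -1.6 -36.8 126.    0.5  40.5 -96.1] [-0.3  0.9  0.5] open 87.2
[[-0.301, -0.922, 0.245], [-0.954, 0.291, -0.074], [-0.003, -0.256, -0.967]]
row [ 0.0009, 0.0351, 0.1251, 0.0028, 0.0021,-0.0038] mm 65 deg 0.3
[[317.40499192 164.70346023]
 [309.65068453 124.02333058]
 [327.08986265 122.95344365]]
```

View pics/w11.png

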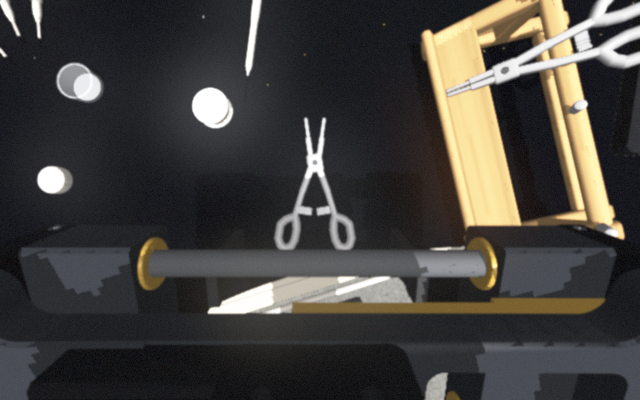

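View pics/s11.png

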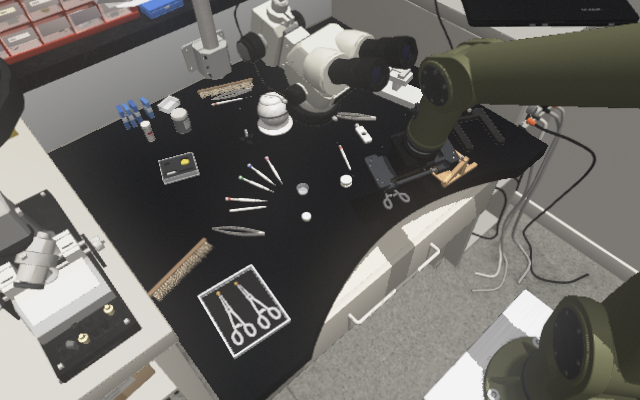

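```bash
python3 plan.py 480.5,-129,3.5,-17.3,15
```

```text
17.35 [ 480.2 -125.7   69.3] [ 48.5  -1.8 -37.1 126.    0.4  40.5 -96.2] [ 0.1  0.5 -0.4] open 86.7
[[-0.294, -0.923, 0.246], [-0.956, 0.285, -0.073], [-0.003, -0.257, -0.967]]
row [0.0065,0.0312,0.1278,0.0022,0.0035,0.0022] mm 66 deg 0.3
```

Request:
arm_command([
  [[0.005,0.016,0.064,0.002,0.0035,0.002,1],[0.0065,0.025,0.105,0.002,0.0035,0.002,1],[0.0065,0.025,0.105,0.002,0.0035,0.002,1]],
])

```text
time_s: 17.73
ee_pos: [480.1, -126.8, 14.9]
tcp_rot: [[-0.292, -0.924, 0.246], [-0.956, 0.282, -0.076], [0.001, -0.257, -0.966]]
force: [0.5, 0.4, -0.1]
opening: 87.2
```

```bash
python3 plan.py 480.5,-129,3.5,-17.3,15
```

```text
17.725 [ 480.1 -126.8   14.9] [  47.6    4.6  -37.6  128.5    8.3   33.3 -102.9] [ 0.5  0.4 -0.1] open 87.2
[[-0.292, -0.924, 0.246], [-0.956, 0.282, -0.076], [0.001, -0.257, -0.966]]
row [0.004 ,0.0038,0.0226,0.0015,0.0007,0.005 ] mm 12 deg 0.3
```

Request:
arm_command([
  [[0.004,0.003,0.0226,0.0015,0.001,0.005,1],[0.004,0.003,0.0226,0.0015,0.001,0.005,1],[0.004,0.003,0.0226,0.0015,0.001,0.005,1]],
])

```text
time_s: 18.1
ee_pos: [483.2, -131.2, 6.2]
tcp_rot: [[-0.3, -0.92, 0.252], [-0.954, 0.289, -0.08], [0.001, -0.264, -0.964]]
force: [0.0, -0.4, 0.3]
opening: 87.1
```

```bash
python3 plan.py 480.5,-129,3.5,-17.3,15
python3 - <<'E'
from rig import get_image
from h import *
import cv2
im=get_image("wrist");cv2.imwrite("pics/w12.png",im["color"][:,:,::-1])
E
```

```text
18.1 [ 483.2 -131.2    6.2] [  47.2    6.   -37.1  128.7   10.4   31.7 -104.9] [ 0.  -0.4  0.3] open 87.1
[[-0.3, -0.92, 0.252], [-0.954, 0.289, -0.08], [0.001, -0.264, -0.964]]
row [-0.0026, 0.0076, 0.0036,-0.0053,-0.0017,-0.0018] mm 4 deg 0.3
```

View pics/w12.png

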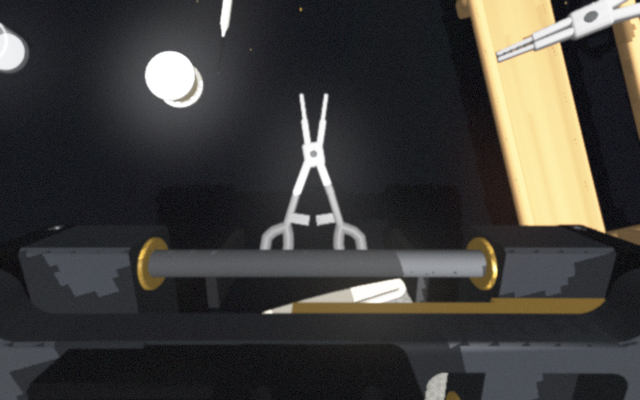

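Request:
arm_command([
  [[-0.001,0.006,0.004,-0.005,-0.002,-0.002,1],[-0.001,0.006,0.004,-0.005,-0.002,-0.002,1]],
])

```text
time_s: 18.4
ee_pos: [480.6, -130.4, 2.8]
tcp_rot: [[-0.298, -0.922, 0.247], [-0.955, 0.288, -0.077], [-0.0, -0.258, -0.966]]
force: [-0.4, 0.2, 1.5]
opening: 87.0
```

```bash
python3 plan.py 480.5,-129,3.5,-17.3,15
```

```text
18.4 [ 480.6 -130.4    2.8] [  47.3    6.3  -37.1  128.8   10.5   31.6 -104.7] [-0.4  0.2  1.5] open 87.0
[[-0.298, -0.922, 0.247], [-0.955, 0.288, -0.077], [-0.0, -0.258, -0.966]]
row [-0.0026, 0.0006,-0.0016, 0.0006, 0.0003,-0.0007] mm 2 deg 0.1
```

Now squeeze with 45 N.

Request:
arm_command([
  [[0,0,-0.001,0,0,0,-1],[0,0,-0.001,0,0,0,-1],[0,0,-0.001,0,0,0,-1],[0,0,-0.001,0,0,0,-1],[0,0,-0.001,0,0,0,-1]],
], force=45)

```text
time_s: 19.02
ee_pos: [480.2, -130.3, 3.0]
tcp_rot: [[-0.298, -0.922, 0.246], [-0.955, 0.288, -0.076], [-0.0, -0.258, -0.966]]
force: [-2.5, 1.4, 4.9]
opening: 45.3
```

Request:
arm_command([
  [[0,0,0,0,0,0,-1],[0,0,0,0,0,0,-1]],
])

```text
time_s: 19.27
ee_pos: [480.3, -130.4, 3.2]
tcp_rot: [[-0.298, -0.922, 0.246], [-0.955, 0.288, -0.077], [-0.0, -0.258, -0.966]]
force: [-2.7, 0.8, 5.5]
opening: 40.0
```

```bash
python3 plan.py
python3 - <<'E'
from rig import get_image
from h import *
import cv2
im=get_image("wrist");cv2.imwrite("pics/w13.png",im["color"][:,:,::-1])
E
```

```text
19.275 [ 480.3 -130.4    3.2] [  47.3    6.2  -37.1  128.8   10.4   31.7 -104.7] [-2.7  0.8  5.5] open 40.0
[[-0.298, -0.922, 0.246], [-0.955, 0.288, -0.077], [-0.0, -0.258, -0.966]]
```

View pics/w13.png

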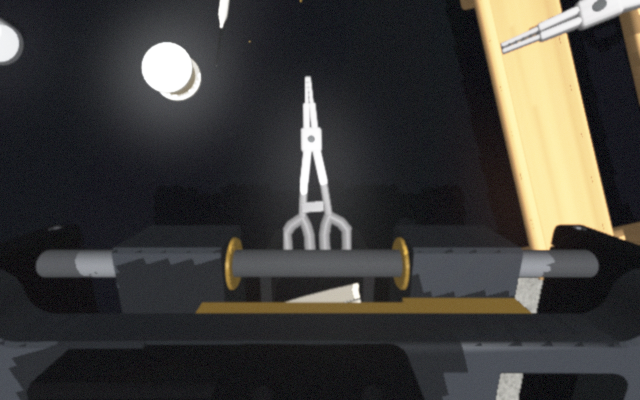

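Request:
arm_command([
  [[0,0,0,0,0,0,0.4],[0,0,0,0,0,0,0.4],[0,0,0,0,0,0,0.4]],
])

```text
time_s: 19.7
ee_pos: [480.2, -130.3, 2.9]
tcp_rot: [[-0.298, -0.922, 0.246], [-0.955, 0.288, -0.076], [-0.001, -0.258, -0.966]]
force: [0.3, -0.9, 1.1]
opening: 58.3
```

```bash
python3 plan.py
python3 - <<'E'
from rig import get_image
from h import *
import cv2
im=get_image("wrist");cv2.imwrite("pics/w14.png",im["color"][:,:,::-1])
print(proj(im,[[533.5,-147,3.5],[543,-150,3.5]]), onz(im,[[311,139],[308,77]],3.5))
E
```

```text
19.7 [ 480.2 -130.3    2.9] [  47.3    6.3  -37.1  128.8   10.4   31.7 -104.7] [ 0.3 -0.9  1.1] open 58.3
[[-0.298, -0.922, 0.246], [-0.955, 0.288, -0.076], [-0.001, -0.258, -0.966]]
[[317.17820886 150.90797044]
 [317.22905971 134.28344106]] [[ 541.41405669 -145.59873161    3.5       ]
 [ 577.44657563 -154.9692393     3.5       ]]
```

View pics/w14.png

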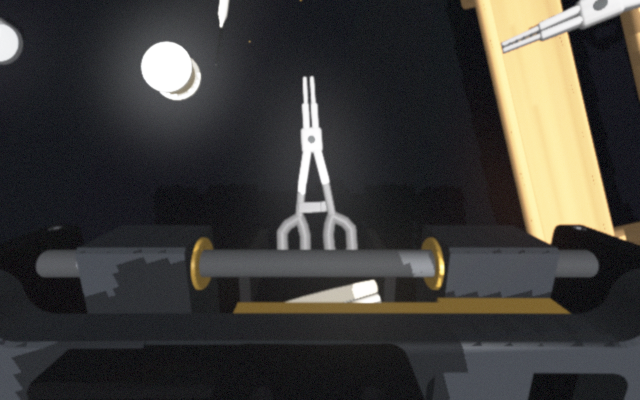

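Run:
```python
import cv2,numpy as np
a=cv2.imread("pics/w13.png")[60:260,240:390];b=cv2.imread("pics/w14.png")[60:260,240:390]
cv2.imwrite("pics/z14.png",np.hstack([cv2.resize(v,(400,533),interpolation=cv2.INTER_CUBIC) for v in(a,b)]))
```

```text
(no output)
```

View pics/z14.png

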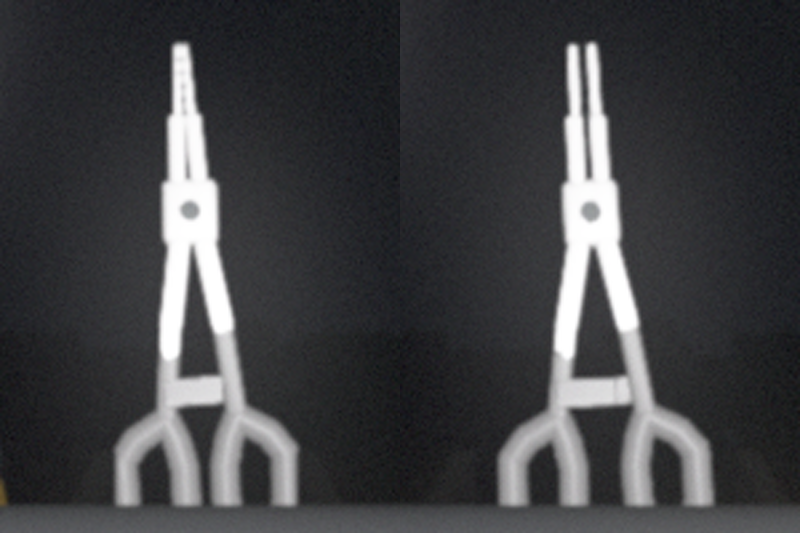

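Request:
arm_command([
  [[0,0,0,0,0,0,0.6],[0,0,0,0,0,0,0.6]],
])

```text
time_s: 20.0
ee_pos: [480.2, -130.4, 2.9]
tcp_rot: [[-0.298, -0.922, 0.246], [-0.955, 0.288, -0.076], [-0.001, -0.258, -0.966]]
force: [0.1, 0.1, 0.7]
opening: 68.3
```

Run:
```python
import cv2,numpy as np
from rig import get_image
im=get_image("wrist")["color"][:,:,::-1]
cv2.imwrite("pics/w15.png",im)
t=get_image("scene")["color"][160:240,350:450,::-1]
cv2.imwrite("pics/z15.png",np.hstack([cv2.resize(im[60:260,240:390],(400,533),interpolation=cv2.INTER_CUBIC),cv2.resize(t,(400,533))]))
```

View pics/z15.png

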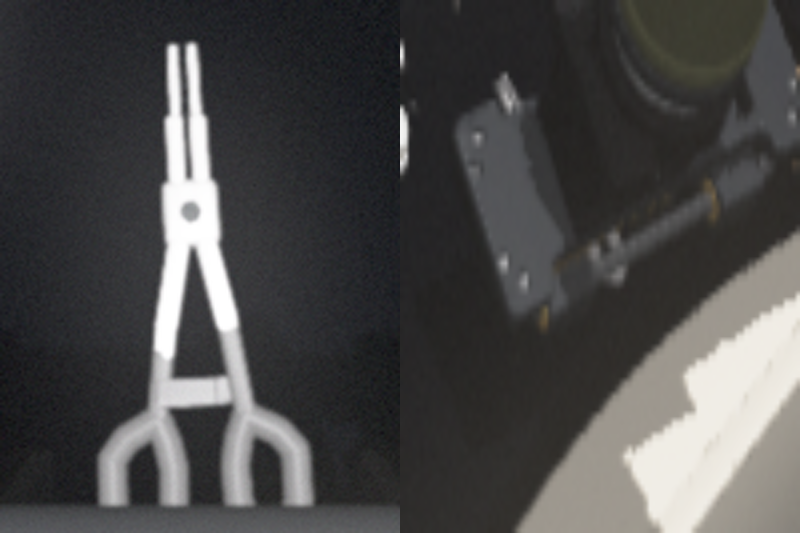

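Run:
```python
from h import *
from rig import get_image
im=get_image("wrist")
k=.375
def P(u,v): return (240+u*k,60+v*k)
for n,L in [("13ring",[(115,490),(297,490)]),("15ring",[(98,490),(314,490)]),("13tip",[(172,45),(190,45)]),("15tip",[(167,45),(198,45)]),("15tipin",[(178,60),(187,60)]),("block",[(163,200),(217,200)]),("shank13",[(160,350),(233,330)]),("shank15",[(155,350),(238,330)])]:
    X=onz(im,[P(*q) for q in L],7); print(n,X[:,:2].round(1).tolist(),np.linalg.norm(X[0]-X[1]).round(1))
X=onz(im,[P(190,211),P(181,45),P(206,490)],5);print(X)
```

```text
13ring [[486.9, -111.6], [475.0, -149.7]] 39.9
15ring [[488.0, -108.1], [473.9, -153.3]] 47.4
13tip [[576.6, -152.7], [575.4, -156.5]] 4.0
15tip [[577.0, -151.7], [574.9, -158.2]] 6.8
15tipin [[573.1, -153.0], [572.5, -154.9]] 2.0
block [[544.6, -140.6], [541.1, -152.0]] 11.9
shank13 [[513.3, -130.2], [512.7, -146.8]] 16.6
shank15 [[513.6, -129.1], [512.4, -147.8]] 18.8
[[ 540.95908259 -145.68469566    5.        ]
 [ 576.90008202 -154.80903064    5.        ]
 [ 480.69910001 -130.58804562    5.        ]]
```

```bash
python3 plan.py 485.5,-131.2,3.2,-14.3,15
```

```text
20.15 [ 480.2 -130.4    2.9] [  47.3    6.3  -37.1  128.8   10.4   31.7 -104.7] [-0.3 -0.6  0.5] open 69.6
[[-0.298, -0.922, 0.246], [-0.955, 0.288, -0.076], [-0.001, -0.258, -0.966]]
row [-0.0016,-0.0104, 0.0022, 0.0012,-0.0126,-0.0491] mm 5 deg 3.0
```

Request:
arm_command([
  [[-0.0016,-0.0104,0.0022,0.001,-0.0126,-0.049,0.6],[-0.0016,-0.0104,0.0022,0.001,-0.0126,-0.049,0.6],[-0.0016,-0.0104,0.0022,0.001,-0.0126,-0.049,-1],[-0.0016,-0.0104,0.0022,0.001,-0.0126,-0.049,-1],[-0.0016,-0.0104,0.0022,0.001,-0.0126,-0.049,-1]],
], force=30)

```text
time_s: 20.78
ee_pos: [485.4, -131.1, 3.2]
tcp_rot: [[-0.247, -0.936, 0.251], [-0.969, 0.239, -0.064], [0.0, -0.259, -0.966]]
force: [-0.7, -0.5, 0.3]
opening: 47.2
```

Request:
arm_command([
  [[0,0,0,0,0,0,-1],[0,0,0,0,0,0,-1],[0,0,0,0,0,0,-1]],
])

```text
time_s: 21.15
ee_pos: [485.4, -131.2, 3.2]
tcp_rot: [[-0.247, -0.936, 0.25], [-0.969, 0.239, -0.064], [0.0, -0.258, -0.966]]
force: [-0.9, -1.3, 1.6]
opening: 42.4
```

```bash
python3 plan.py
python3 - <<'E'
import cv2,numpy as np
from rig import get_image
im=get_image("wrist")["color"][:,:,::-1]
cv2.imwrite("pics/w16.png",im)
E
```

```text
21.15 [ 485.4 -131.2    3.2] [  48.1    6.9  -37.4  128.2    9.5   31.6 -100.3] [-0.9 -1.3  1.6] open 42.4
[[-0.247, -0.936, 0.25], [-0.969, 0.239, -0.064], [0.0, -0.258, -0.966]]
```

View pics/w16.png

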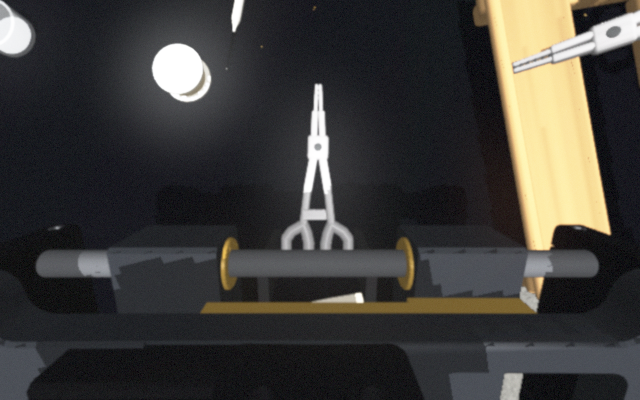

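Request:
arm_command([
  [[0,-0.012,-0.045,0,0,0,-1],[0,-0.04,-0.15,0,0,0,-1],[0,-0.05,-0.19,0,0,0,-1],[0,-0.05,-0.19,0,0,0,-1]],
])

```text
time_s: 21.7
ee_pos: [486.5, -131.8, 103.3]
tcp_rot: [[-0.248, -0.935, 0.254], [-0.969, 0.239, -0.066], [0.001, -0.263, -0.965]]
force: [0.1, -0.8, -1.3]
opening: 42.1
```

```bash
cat > rackt.py <<'E'
from h import *; from plan import *; import json
R,o=map(np.array,json.load(open("lane.json")))
def tgt(dx,dz,lx=38,ly=0,up=0,yaw=0,back=0):
    c,n=-R[:,0],R[:,2]; y=R[:,1]
    t=np.radians(15); z=np.sin(t)*c-np.cos(t)*n; x=np.cross(c,n)
    Rt=np.c_[x,np.cross(z,x),z]
    return R@np.array([lx,ly,3.5])+o+dx*c+dz*n+np.array([0,0,up])+back*R[:,0],Rt
E
python3 - <<'E'
import cv2
from rackt import *
from rig import get_image
st()
w=get_image("wrist"); im=w["color"][:,:,::-1]
cv2.imwrite("pics/w17.png",im)
p,Rt=tgt(-56,-0.3,up=60); print(p,Rt.round(3).tolist()); rel(p,Rt)
s=get_image("scene")["color"][60:260,300:540,::-1]; cv2.imwrite("pics/s17.png",cv2.resize(s,(720,600)))
E
```

```text
21.7 [ 486.5 -131.8  103.3] [ 52.1  -4.2 -38.7 123.5  -3.2  44.7 -89.3] [ 0.1 -0.8 -1.3] open 42.1
[[-0.248, -0.935, 0.254], [-0.969, 0.239, -0.066], [0.001, -0.263, -0.965]]
[ 469.4 -329.2  136.5] [[0.996, -0.079, -0.029], [-0.085, -0.936, -0.341], [0.0, 0.342, -0.94]]
row [ 0.3912,-0.0832,-0.0498,-0.4272, 0.0721,-1.6765] mm 202 deg 103.9
```

View pics/w17.png

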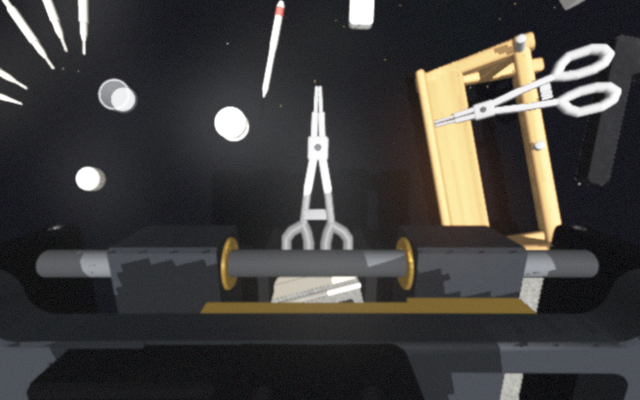

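View pics/s17.png

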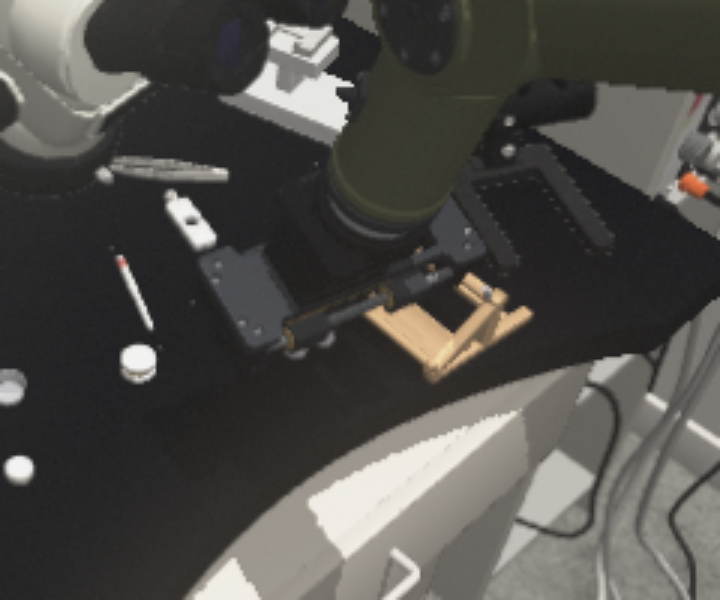

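```bash
python3 plan.py 450,-300,190,-14.3,15
```

```text
21.8 [ 484.3 -131.   100.4] [ 52.   -4.1 -38.7 123.6  -3.1  44.7 -89.3] [-0.4  0.4 -1.4] open 42.1
[[-0.247, -0.936, 0.249], [-0.969, 0.239, -0.064], [0.0, -0.257, -0.966]]
row [ 0.3445,-0.0626,-0.1687, 0.0015,-0.0001,-0.0002] mm 194 deg 0.1
```

Request:
arm_command([
  [[0.08,-0.015,-0.04,0,0,0,-1],[0.17,-0.03,-0.085,0,0,0,-1],[0.26,-0.047,-0.13,0,0,0,-1],[0.3445,-0.0626,-0.1687,0,0,0,-1],[0.3445,-0.0626,-0.1687,0,0,0,-1]],
])

```text
time_s: 22.42
ee_pos: [449.4, -304.1, 190.5]
tcp_rot: [[-0.253, -0.934, 0.25], [-0.967, 0.245, -0.065], [-0.0, -0.259, -0.966]]
force: [0.3, 0.4, -1.2]
opening: 42.4
```

Run:
```python
from rackt import *
from scipy.spatial.transform import Rotation as Ro, Slerp
st()
_,Rt=tgt(-56,-.3)
from rig import bot
s=bot.get_state(); Rc=s["tcp_rot"]
# interpolate: heading change about world z + lean change
p=s["ee_pos"]
c=-R[:,0]
# three intermediate orientations via slerp
w=Ro.from_matrix(Rc.T@Rt).as_rotvec(); print(np.degrees(w))
for f in (.5,1): 
    rel([455,-310,190],Rc@Ro.from_rotvec(w*f).as_matrix()); print((Rc@Ro.from_rotvec(w*f).as_matrix())[:,2])
```

```text
22.425 [ 449.4 -304.1  190.5] [ 60.9  -3.3 -25.1 112.3  -8.   56.8 -65.4] [ 0.3  0.4 -1.2] open 42.4
[[-0.253, -0.934, 0.25], [-0.967, 0.245, -0.065], [-0.0, -0.259, -0.966]]
[ -25.6    4.4 -100.9]
row [ 0.0085,-0.0131, 0.0046,-0.2131, 0.0368,-0.8412] mm 8 deg 52.1
[ 0.  -0.1 -1. ]
row [ 0.0085,-0.0131, 0.0046,-0.4262, 0.0736,-1.6823] mm 8 deg 104.2
[-0.  -0.3 -0.9]
```

Request:
arm_command([
  [[0.002,-0.003,0,-0.0426,0.0074,-0.168,-1],[0.004,-0.006,0,-0.0852,0.0147,-0.3365,-1],[0.006,-0.009,0,-0.128,0.022,-0.505,-1],[0.008,-0.012,0.004,-0.17,0.0295,-0.673,-1],[0.0085,-0.013,0.0046,-0.213,0.0368,-0.841,-1]],
])

```text
time_s: 23.05
ee_pos: [455.9, -304.4, 187.8]
tcp_rot: [[0.582, -0.812, 0.044], [-0.801, -0.582, -0.139], [0.138, 0.046, -0.989]]
force: [-1.2, -0.1, -0.9]
opening: 42.1
```

Request:
arm_command([
  [[0,0,0,-0.0426,0.0074,-0.168,-1],[0,0,0,-0.0852,0.0147,-0.3365,-1],[0,0,0,-0.128,0.022,-0.505,-1],[0,0,0,-0.17,0.0295,-0.673,-1],[0,0,0,-0.213,0.0368,-0.841,-1]],
])

```text
time_s: 23.68
ee_pos: [456.0, -304.2, 187.9]
tcp_rot: [[0.997, -0.065, -0.028], [-0.071, -0.938, -0.34], [-0.005, 0.341, -0.94]]
force: [0.0, 1.2, -0.4]
opening: 42.2
```

Run:
```python
from rackt import *
from rig import get_image
import cv2
st()
p,Rt=tgt(-56,-.3,up=60,ly=-4); print(p); rel(p,Rt)
for n in ["wrist","top","scene"]:
    cv2.imwrite(f"pics/{n[0]}18.png",get_image(n)["color"][:,:,::-1])
```

```text
23.675 [ 456.  -304.2  187.9] [ 51.5   4.1 -34.7 107.4  23.8  66.8   4. ] [ 0.   1.2 -0.4] open 42.2
[[0.997, -0.065, -0.028], [-0.071, -0.938, -0.34], [-0.005, 0.341, -0.94]]
[ 465.4 -328.9  136.5]
row [ 0.0227, 0.0101, 0.1129,-0.0009,-0.0004, 0.0138] mm 58 deg 0.8
```

View pics/w18.png

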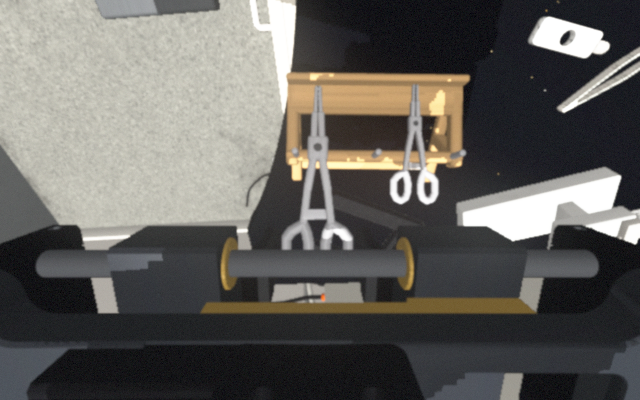

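View pics/t18.png

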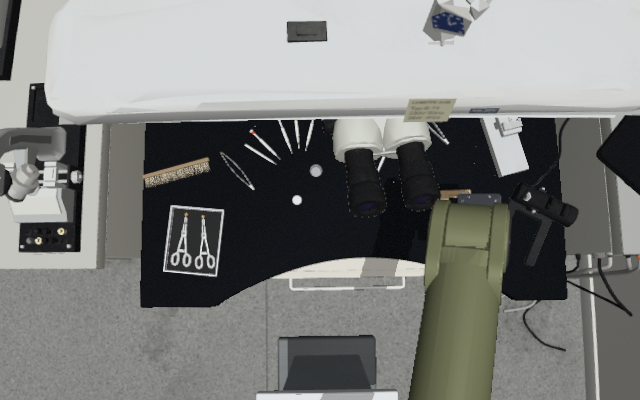

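View pics/s18.png

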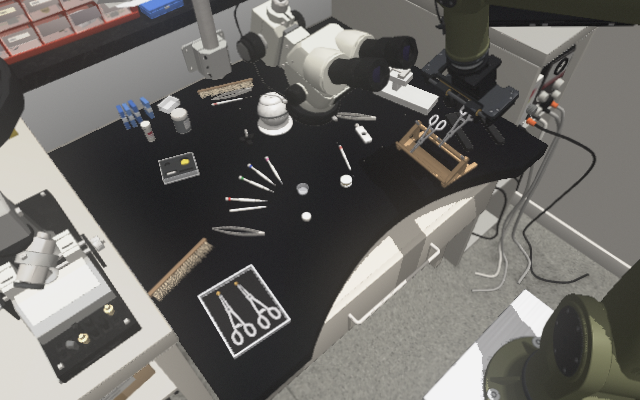

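Run:
```python
from rackt import *
from rig import get_image,bot
import cv2
w=get_image("wrist"); s=bot.get_state(); Rc,p=s["tcp_rot"],s["ee_pos"]
C,d=ray(w,[[318,147],[318,87],[317,235]])
n=Rc@[0,-.259,-.966]; c=Rc@[0,-.966,.259]
for di in d:
    k=((p+n*3.8-C)@n)/(di@n); X=C+k*di; print("along c",(X-p)@c,"across",(X-p)@Rc[:,0])
L=lambda q:R@np.array(q,float)+o
for nm,q in [("d pivot",(38,76,7)),("d tip",(0,76,7)),("pin38",(68,38,20)),("pin114",(68,114,20)),("ledge/left",(0,-48,13)),("pin-38",(68,-38,20))]:
    print(nm,proj(w,[L(q)])[0])
a=cv2.imread("pics/w18.png")[50:220,270:480]; cv2.imwrite("pics/w18z.png",cv2.resize(a,(741,600),interpolation=cv2.INTER_CUBIC))
```

```text
along c 59.15859699723315 across 0.6251702173446066
along c 94.58376396337819 across 0.5655032684912362
along c 7.412843892030512 across 0.12490240824400743
d pivot [412.9 125.7]
d tip [413.  86.]
pin38 [375.8 154.4]
pin114 [459.5 154.9]
ledge/left [282.6  82.5]
pin-38 [292.2 153.9]
```

View pics/w18z.png

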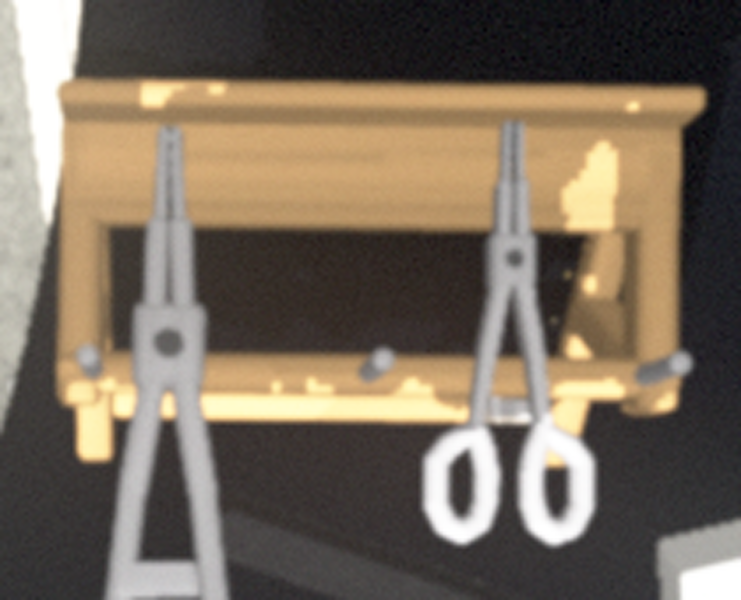

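Run:
```python
from rackt import *
p,Rt=tgt(-57.5,-.3,lx=40,ly=-1); print(p)
for h in (40,12): rel(p+h*R[:,2],Rt)
```

```text
[ 468.2 -332.    78.5]
row [ 0.0289,-0.047 , 0.1481,-0.0019,-0.0008, 0.0043] mm 79 deg 0.3
row [ 0.0288,-0.0324, 0.2022,-0.0019,-0.0008, 0.0043] mm 103 deg 0.3
```

Request:
arm_command([
  [[0.01,-0.016,0.05,0,0,0.002,-1],[0.02,-0.032,0.1,-0.002,-0.001,0.004,-1],[0.0289,-0.047,0.148,-0.002,-0.001,0.004,-1],[0.0289,-0.047,0.148,-0.002,-0.001,0.004,-1]],
])

```text
time_s: 24.38
ee_pos: [468.8, -309.8, 110.4]
tcp_rot: [[0.996, -0.079, -0.032], [-0.085, -0.937, -0.34], [-0.003, 0.341, -0.94]]
force: [-1.4, -0.4, -0.3]
opening: 42.0
```

Run:
```python
from rackt import *
from rig import get_image
import cv2
st()
p,Rt=tgt(-57.5,-.3,lx=40,ly=-1)
for h in (40,8): rel(p+h*R[:,2],Rt)
for n in ["wrist","top","scene"]:
    cv2.imwrite(f"pics/{n[0]}19.png",get_image(n)["color"][:,:,::-1])
a=cv2.imread("pics/t19.png")[140:300,340:540]; b=cv2.imread("pics/s19.png")[0:200,330:530]
cv2.imwrite("pics/ts19.png",np.hstack([cv2.resize(a,(400,400)),cv2.resize(b,(400,400))]))
```

```text
24.375 [ 468.8 -309.8  110.4] [ 49.7  11.  -34.3 110.3  30.1  60.3  -3.9] [-1.4 -0.4 -0.3] open 42.0
[[0.996, -0.079, -0.032], [-0.085, -0.937, -0.34], [-0.003, 0.341, -0.94]]
row [ 0.0024,-0.0009,-0.0023,-0.0009, 0.003 , 0.0004] mm 2 deg 0.2
row [ 0.0026, 0.0157, 0.0595,-0.0009, 0.003 , 0.0004] mm 31 deg 0.2
```

View pics/w19.png

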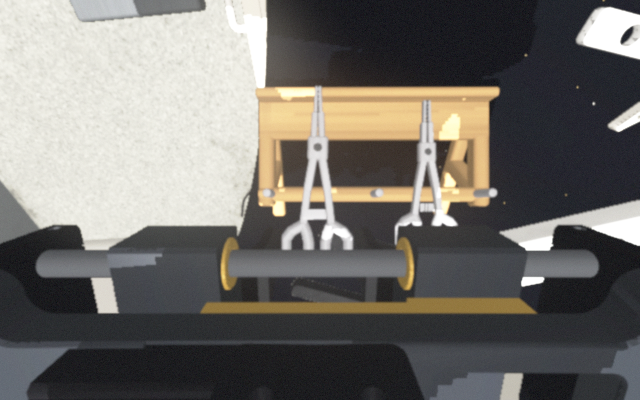

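View pics/ts19.png

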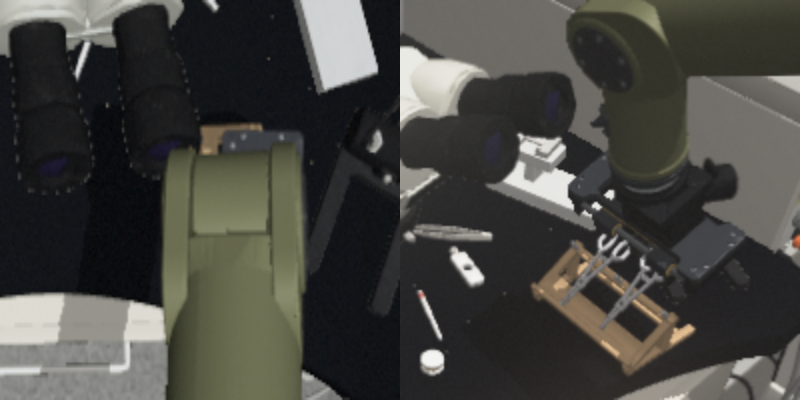

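```bash
python3 - <<'E'
from h import *
from rig import get_image
t=get_image("top");s=get_image("scene")
def tri(p,q):
    c1,d1=ray(t,[p]);c2,d2=ray(s,[q]);d1=d1[0];d2=d2[0]
    k=np.linalg.lstsq(np.c_[d1,-d2],c2-c1,rcond=None)[0];A=c1+k[0]*d1;B=c2+k[1]*d2
    return (A+B)/2,np.linalg.norm(A-B)
for v in (205,215,225): print(tri((425,v),(433,27)))
# scene points along plane y of left face
for z in (380,420,460,500): print(z,onz(t,[(424,202)],z)[0], onz(s,[(433,27),(418,45)],z).tolist())
E
python3 - <<'E'
import cv2
b=cv2.imread("pics/s19.png")[0:130,370:500]; cv2.imwrite("pics/s19z.png",cv2.resize(b,(600,600),interpolation=cv2.INTER_CUBIC))
E
```

```text
(array([ 505.67165191, -156.0820824 ,  434.59119546]), np.float64(31.151772134037774))
(array([ 495.46288344, -151.08967484,  440.36135272]), np.float64(19.921313330329802))
(array([ 485.34639583, -145.99063632,  446.43377486]), np.float64(8.947212171634465))
380 [ 529.35556046 -157.17019765  380.        ] [[545.4823029644762, -242.09844794692322, 380.0], [525.3834855715097, -176.47637710552794, 380.0]]
420 [ 524.46806375 -148.82633365  420.        ] [[507.27813677201516, -186.07201809356798, 420.0], [488.83659413999493, -125.86090251586518, 419.99999999999994]]
460 [ 519.58056704 -140.48246965  460.        ] [[469.07397057955427, -130.04558824021285, 459.99999999999994], [452.28970270848004, -75.24542792620218, 460.0]]
500 [ 514.69307033 -132.13860565  500.        ] [[430.86980438709327, -74.01915838685755, 500.0], [415.7428112769652, -24.6299533365393, 500.0]]
```

View pics/s19z.png

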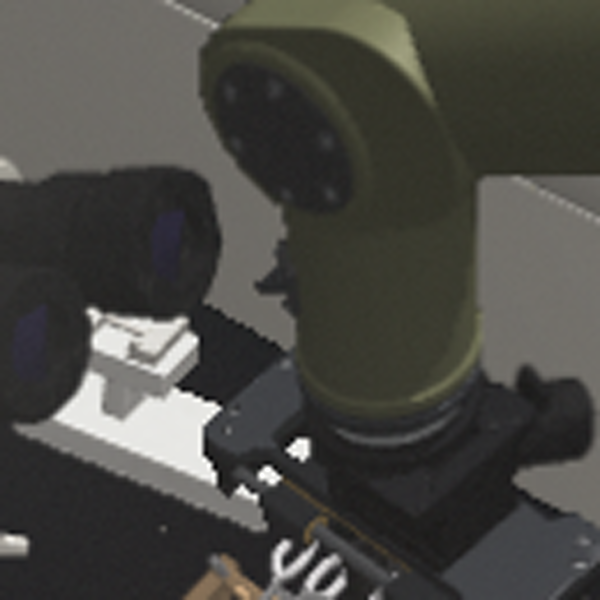

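Request:
arm_command([
  [[0.0025,0.0075,0.03,0,0.003,0,-1],[0.0025,0.0145,0.055,-0.001,0.003,0,-1],[0.0025,0.0157,0.0595,-0.001,0.003,0,-1],[0.0025,0.0157,0.0595,-0.001,0.003,0,-1]],
])

```text
time_s: 25.12
ee_pos: [470.1, -327.9, 87.3]
tcp_rot: [[0.997, -0.078, -0.025], [-0.082, -0.936, -0.344], [0.003, 0.344, -0.939]]
force: [0.6, -0.2, -0.3]
opening: 42.0
```

Run:
```python
from rackt import *
from rig import get_image
import cv2
st()
p,Rt=tgt(-57.5,-.3,lx=40,ly=-1)
for h in (4,0): rel(p+h*R[:,2],Rt)
w=get_image("wrist"); cv2.imwrite("pics/w20.png",w["color"][:,:,::-1])
L=lambda q:R@np.array(q,float)+o
for nm,q in [("d pivot",(38,76,7)),("d tip",(0,76,7)),("pin38",(68,38,20)),("pin-38",(68,-38,20)),("held target pivot",(38,0,7)),("tip",(0,0,7))]:
    print(nm,proj(w,[L(q)])[0])
b=get_image("scene")["color"][90:210,370:500,::-1]; cv2.imwrite("pics/s20z.png",cv2.resize(b,(650,600),interpolation=cv2.INTER_CUBIC))
a=cv2.imread("pics/w20.png")[50:250,230:500]; cv2.imwrite("pics/w20z.png",cv2.resize(a,(800,593),interpolation=cv2.INTER_CUBIC))
```

```text
25.125 [ 470.1 -327.9   87.3] [ 50.   13.4 -33.2 110.8  32.4  57.4  -4.6] [ 0.6 -0.2 -0.3] open 42.0
[[0.997, -0.078, -0.025], [-0.082, -0.936, -0.344], [0.003, 0.344, -0.939]]
row [-0.0032,-0.0002, 0.0116, 0.0024,-0.0036, 0.0014] mm 6 deg 0.3
row [-0.0032, 0.0019, 0.0193, 0.0024,-0.0036, 0.0014] mm 10 deg 0.3
d pivot [438.2 145.3]
d tip [438.1  84.2]
pin38 [381.9 192.7]
pin-38 [249.7 192.6]
held target pivot [315.8 145.2]
tip [315.9  84.1]
```

View pics/w20z.png

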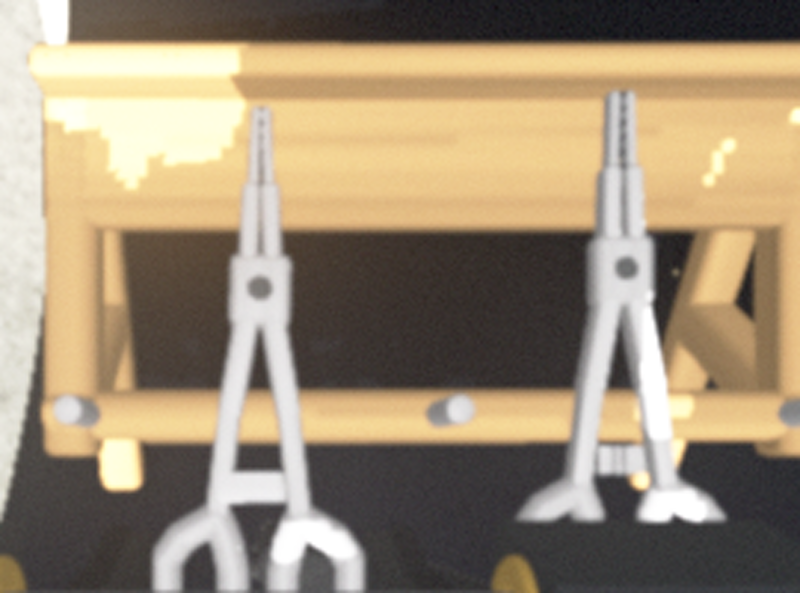

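View pics/s20z.png

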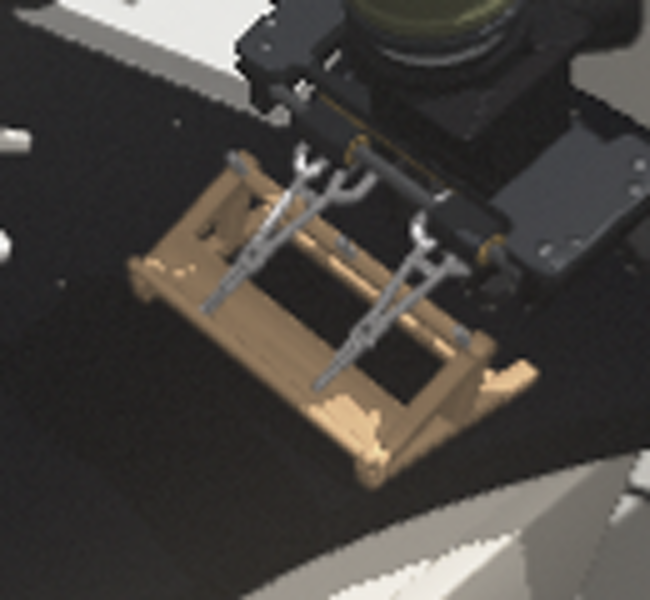

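Run:
```python
from rackt import *
st()
p,Rt=tgt(-57.5,-.3,lx=38,ly=-0.5)
for h in (4,2,0,-2): rel(p+h*R[:,2],Rt)
```

```text
25.225 [ 470.6 -327.7   87.9] [ 50.   13.3 -33.3 110.8  32.4  57.4  -4.6] [ 0.1 -1.  -0.6] open 42.3
[[0.997, -0.078, -0.024], [-0.081, -0.935, -0.344], [0.004, 0.345, -0.939]]
row [-0.0032,-0.004 , 0.0139, 0.0029,-0.0047, 0.0016] mm 7 deg 0.3
row [-0.0032,-0.003 , 0.0178, 0.0029,-0.0047, 0.0016] mm 9 deg 0.3
row [-0.0033,-0.002 , 0.0216, 0.0029,-0.0047, 0.0016] mm 11 deg 0.3
row [-0.0033,-0.0009, 0.0255, 0.0029,-0.0047, 0.0016] mm 13 deg 0.3
```

Request:
arm_command([
  [[-0.0015,-0.004,0.01,0.003,-0.0045,0.0016,-1],[-0.003,-0.004,0.014,0.003,-0.0045,0.0016,-1],[-0.003,-0.003,0.0178,0.003,-0.0045,0.0016,-1],[-0.003,-0.003,0.0178,0.003,-0.0045,0.0016,-1]],
])

```text
time_s: 25.72
ee_pos: [468.6, -329.3, 78.7]
tcp_rot: [[0.996, -0.08, -0.029], [-0.085, -0.936, -0.34], [-0.0, 0.342, -0.94]]
force: [-0.1, 1.3, -1.2]
opening: 42.0
```

Run:
```python
from rackt import *
st()
p,Rt=tgt(-57.5,-.3,lx=38,ly=-0.5)
for h in (0,-2): rel(p+h*R[:,2],Rt)
```

```text
25.725 [ 468.6 -329.3   78.7] [ 50.   14.1 -33.  111.1  32.9  56.9  -5.1] [-0.1  1.3 -1.2] open 42.0
[[0.996, -0.08, -0.029], [-0.085, -0.936, -0.34], [-0.0, 0.342, -0.94]]
row [ 0.0005, 0.0011, 0.0032,-0.0003, 0.0004,-0.0001] mm 2 deg 0.0
row [ 0.0005, 0.0022, 0.007 ,-0.0003, 0.0004,-0.0001] mm 4 deg 0.0
```

Request:
arm_command([
  [[0,0.001,0.0032,0,0,0,-1],[0,0.001,0.0032,0,0,0,-1],[0,0.001,0.0032,0,0,0,-1]],
])

```text
time_s: 26.1
ee_pos: [468.7, -330.3, 77.7]
tcp_rot: [[0.996, -0.08, -0.029], [-0.085, -0.936, -0.341], [-0.0, 0.342, -0.94]]
force: [-1.0, 1.8, 2.1]
opening: 42.6
```

Run:
```python
from rackt import *
from rig import get_image
import cv2
st()
p,Rt=tgt(-57.5,-.3,lx=38,ly=-0.5)
for h in (-1,-2): rel(p+h*R[:,2],Rt)
w=get_image("wrist"); cv2.imwrite("pics/w21.png",w["color"][:,:,::-1])
a=cv2.imread("pics/w21.png")[50:250,230:500]; cv2.imwrite("pics/w21z.png",cv2.resize(a,(800,593),interpolation=cv2.INTER_CUBIC))
```

```text
26.1 [ 468.7 -330.3   77.7] [ 50.   14.2 -32.9 111.1  33.   56.7  -5.1] [-1.   1.8  2.1] open 42.6
[[0.996, -0.08, -0.029], [-0.085, -0.936, -0.341], [-0.0, 0.342, -0.94]]
row [ 0.0002, 0.0005, 0.0025,-0.0001, 0.0002,-0.0001] mm 1 deg 0.0
row [ 0.0002, 0.001 , 0.0044,-0.0001, 0.0002,-0.0001] mm 2 deg 0.0
```

View pics/w21z.png

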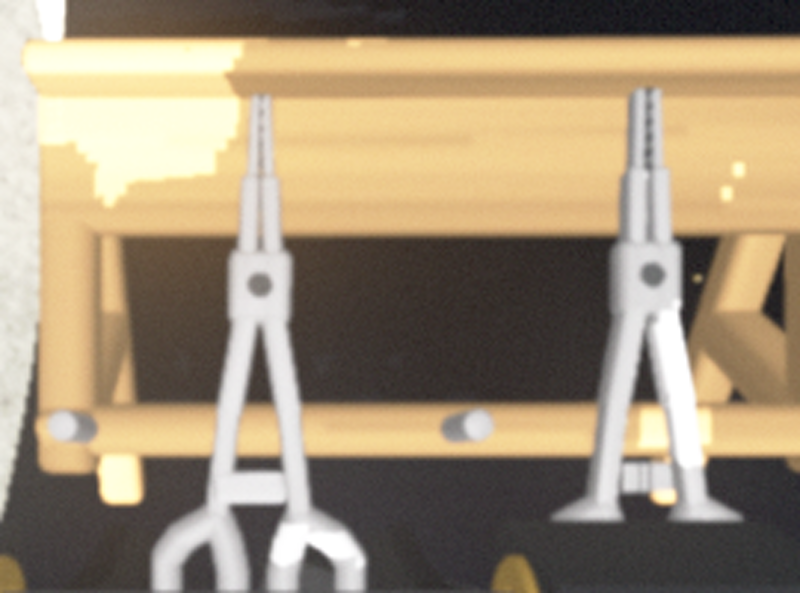

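Request:
arm_command([
  [[0,0.0005,0.002,0,0,0,-1],[0,0.0005,0.003,0,0,0,-1],[0,0.0005,0.003,0,0,0,-1]],
])

```text
time_s: 26.52
ee_pos: [468.7, -331.2, 76.4]
tcp_rot: [[0.996, -0.08, -0.029], [-0.085, -0.936, -0.341], [-0.0, 0.342, -0.94]]
force: [-1.3, 2.5, 4.4]
opening: 42.7
```

Run:
```python
from rackt import *
from rig import bot
st(); s=bot.get_state(); print(s["moment"], R.T@s["force"], R.T@(s["ee_pos"]-o))
```

```text
26.525 [ 468.7 -331.2   76.4] [ 50.   14.4 -32.9 111.1  33.2  56.6  -5.2] [-1.3  2.5  4.4] open 42.7
[[0.996, -0.08, -0.029], [-0.085, -0.936, -0.341], [-0.0, 0.342, -0.94]]
[ 0.8  0.3 -0.1] [ 0.5 -1.5  5. ] [95.6 -0.6  2. ]
```

Request:
arm_command([
  [[0,0,0,0,0,0,0.05],[0,0,0,0,0,0,0.28],[0,0,0,0,0,0,0.28],[0,0,0,0,0,0,0.28]],
])

```text
time_s: 27.02
ee_pos: [468.3, -331.6, 76.0]
tcp_rot: [[0.996, -0.08, -0.03], [-0.085, -0.936, -0.341], [-0.0, 0.342, -0.94]]
force: [-0.4, -0.2, -0.4]
opening: 55.5
```

Run:
```python
from rackt import *
from rig import get_image
import cv2
st()
w=get_image("wrist"); cv2.imwrite("pics/w22.png",w["color"][:,:,::-1])
a=cv2.imread("pics/w22.png")[50:250,230:500]; cv2.imwrite("pics/w22z.png",cv2.resize(a,(800,593),interpolation=cv2.INTER_CUBIC))
```

```text
27.025 [ 468.3 -331.6   76. ] [ 50.   14.4 -32.8 111.1  33.2  56.6  -5.2] [-0.4 -0.2 -0.4] open 55.5
[[0.996, -0.08, -0.03], [-0.085, -0.936, -0.341], [-0.0, 0.342, -0.94]]
```

View pics/w22z.png

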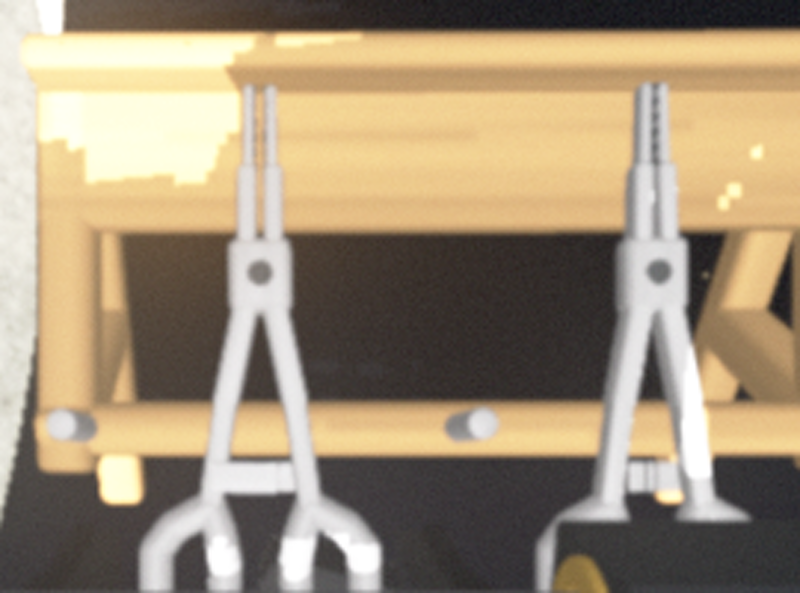

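Request:
arm_command([
  [[0,0,-0.02,0,0,0,0.28],[0,0,-0.06,0,0,0,0.28],[0,0,-0.14,0,0,0,0.28],[0,0,-0.24,0,0,0,0.28],[0,0,-0.24,0,0,0,0.28]],
])

```text
time_s: 27.7
ee_pos: [476.0, -289.0, 195.1]
tcp_rot: [[0.997, -0.079, -0.02], [-0.081, -0.935, -0.345], [0.009, 0.346, -0.938]]
force: [0.7, -0.2, -0.1]
opening: 55.7
```

Run:
```python
from rackt import *
from rig import get_image
import cv2
st()
ims={n:get_image(n) for n in ["wrist","top","scene"]}
cv2.imwrite("pics/w23.png",ims["wrist"]["color"][:,:,::-1])
a=cv2.imread("pics/w23.png")[50:250,230:500]; cv2.imwrite("pics/w23z.png",cv2.resize(a,(800,593),interpolation=cv2.INTER_CUBIC))
b=ims["scene"]["color"][100:380,180:500,::-1]; cv2.imwrite("pics/s23.png",cv2.resize(b,(686,600),interpolation=cv2.INTER_CUBIC))
```

```text
27.7 [ 476.  -289.   195.1] [ 50.1   5.2 -36.1 105.6  24.8  68.1   0.5] [ 0.7 -0.2 -0.1] open 55.7
[[0.997, -0.079, -0.02], [-0.081, -0.935, -0.345], [0.009, 0.346, -0.938]]
```

View pics/w23z.png

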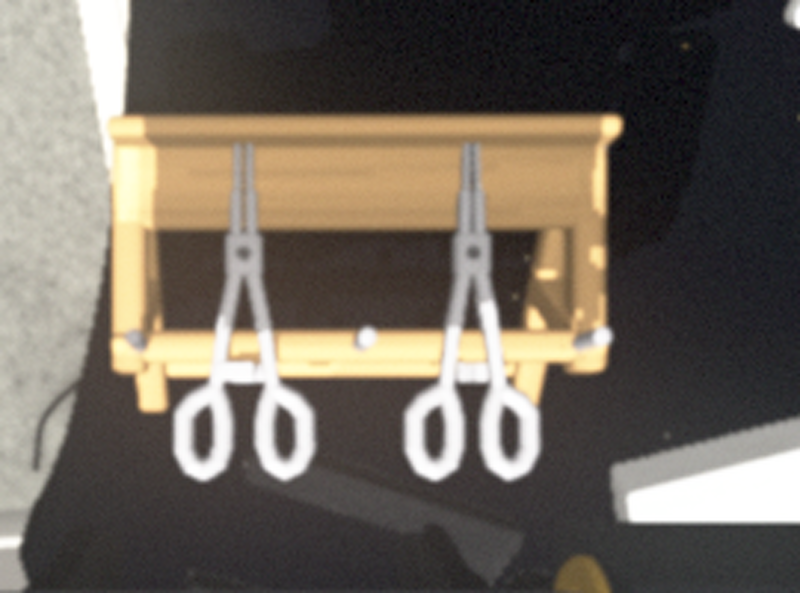

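View pics/s23.png

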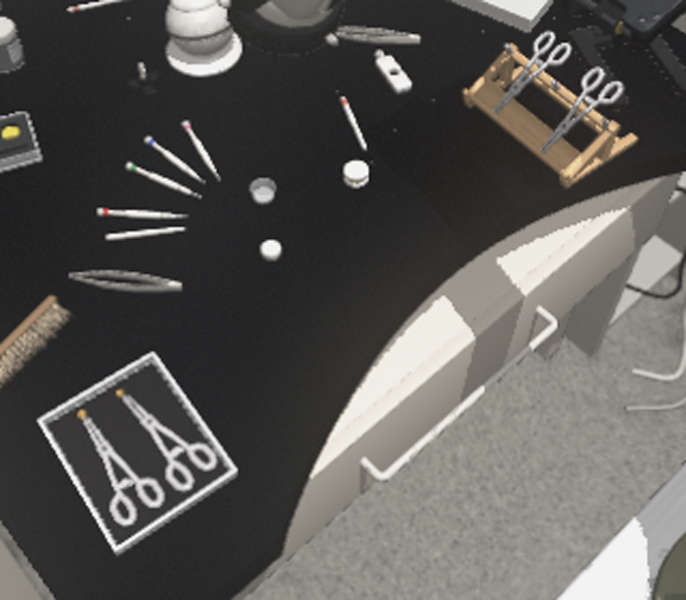

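Run:
```python
from h import *
from rig import get_image
import cv2
t=get_image("top")["color"][195:285,155:235,::-1]; s=get_image("scene")["color"][255:365,190:300,::-1]
cv2.imwrite("pics/tr24.png",np.hstack([cv2.resize(t,(400,450),interpolation=cv2.INTER_CUBIC),cv2.resize(s,(400,450),interpolation=cv2.INTER_CUBIC)]))
```

```text
(no output)
```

View pics/tr24.png

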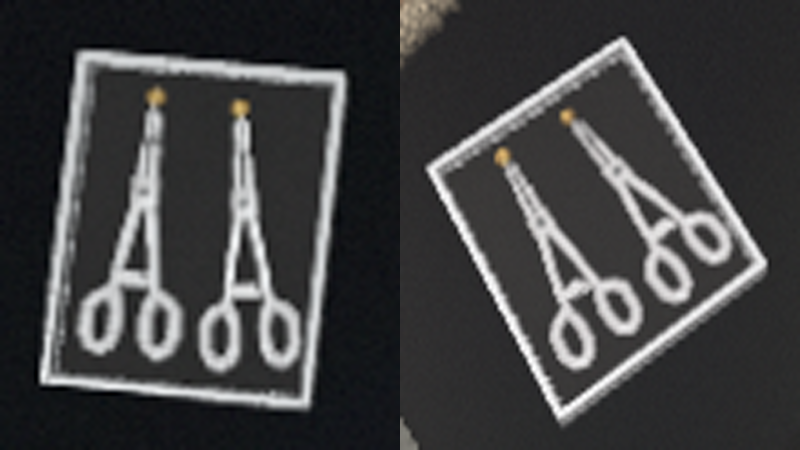

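```bash
python3 -c "
from rig import job_done;print(job_done())"
```

```text
the job is handed in; nothing more can be done
None
```

All three clamps are sorted and the job is handed in, with the arm clear of everything at about 28 s of the 67 s allowed. I have no verdict from the rig, only my own checks.

- **Shut clamps:** I lifted both by the pivot block and set them side by side on the tray floor. Contact showed at floor height with only 2–5 N. The last pictures show both still shut and inside the walls. The right one lies about 8° off the tray's length because the last joint was at its limit. Its ring is only a few millimetres from the wall.
- **Open clamp:** I squeezed its rings at 45 N; on letting go they measured about 47–48 mm, which matches a caught ratchet. I carried it by the rings and set it in the free lane at about 5 N. The pictures show it straight, about 2 mm off the lane's middle, with its pivot and tips level with the stored clamp's.
- **Everything else:** The cap, the spool and the clamp stored in the rack look unmoved.

**Checks that disagreed:**
- While squeezed, the finger opening read 40–42 mm, less than the stated 46 mm. I took this for a soft stop.
- The jaw-tip gap and the ring widths gave the opening of the ratcheted clamp as anything from about 0.03 to 0.12 rad. I went by the ring-width reading, which points to the ratchet's 0.03. The limit is 0.08, so this is the least certain result.
- The wrist camera was consistently about 3 mm off from the other two cameras, and I allowed for that when placing the clamp in the rack.

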